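Seat a film back in the inclined repair cradle and clamp it

TASK

Take the film back whose base plate has a tab at one end and seat it in the matching pocket of the sloping repair cradle, tab downhill, set in gently rather than dropped, so that its plate lies flat and fully home. Once it is seated, slide the cradle's clamp down over the edge of the plate until it meets its stop, let go, and leave everything else on the bench where it is.

Things in the scene. Friction and masses are not known exactly. Their poses are not given: they have to be found in the camera images.
- film_back: the film back to seat: black block 44 x 34 x 30 mm (x, y, z) centred on a steel plate 80 x 56 x 8 mm with a tab 14 long, 24 wide, 8 thick in the middle of its -x end; 38 mm high in all, 0.18 to 0.35 kg. Origin: centre of the underside of the 80 x 56 plate. z up, x along the plate away from the tab. Starts flat on the bench, left or right of the cradle; grip the block across its 34 mm (y)
- cradle: sloping aluminium face, fixed, tilted 30 degrees up and towards the robot, x -76..109, y -58..58 mm. Origin: centre of the pocket's floor, 58 mm above the bench; x uphill, y across, z square out of the face. Pocket 84 (x) x 60 (y) mm, 8 deep, rims bevelled 3 mm. A film back fully home has its origin here (2 mm play each way), axes parallel.
- tab_slot (a point): middle of the floor of the pocket's slot for the tab, at x = -50 mm in the cradle's frame: the slot is 28 mm wide (y), open to the pocket at x = -42 and ends at x = -58 mm
- clamp (a joint): sliding clamp on the uphill part of the cradle: m slid downhill (cradle's -x); starts 0 to 0.006, stop at 0.022, where its steel tongue covers the uphill edge of a seated plate by about 12 mm. Friction about 2 N; stays where it is left. Tongue 44 mm wide, 5 mm thick, 2 mm above the face; a proud plate blocks it. Guide rails at y = +-34 mm, 10 mm high
- clamp_knob (a point): centre of the top of the clamp's black knob, 14 mm along cradle x, 26 mm along cradle y, 24 mm high above the tongue (top 39 mm above the pocket floor plane, 31 mm above the face); at joint 0 it lies at x = 80 mm, y = 0 in the cradle's frame
- plain_back: bystander: the larger film back; black block 60 x 48 x 34 mm on a plain rectangular steel base plate 96 x 70 x 8 mm that has NO tab and does not fit the pocket; origin under the middle of its plate
- long_lens: bystander: upright black lens, diameter 62 mm, 105 mm high; origin under its centre
- silver_lens: bystander: upright silver lens, diameter 66 mm, 70 mm high; origin under its centre
- jar: bystander: small amber glass jar with white cap, diameter 52 mm, 60 mm high; origin under its centre
- screwdriver: bystander: screwdriver, 170 mm, lying on the bench near the robot
- brush: bystander: brush, 160 mm, lying on the bench
- lens_ring: bystander: steel ring, outer diameter 54 mm, 12 mm high, lying flat
Not all that is in view belongs to the job. What is shaped like the film_back but pink or red is not meant.

How it is judged:
By the outcome, as a careful person would: the job done as asked, in the order asked, and still so for the second after the job is handed in, with the robot touching nothing.
It also fails if it takes over 48 s, if anything falls off the work surface, if the arm or the gripper's body presses on something with over 40 N, if the wrist force passes 120 N, or if a joint passes its speed limit or range.

ROBOT

A 7-joint arm with a two-finger parallel gripper is mounted at the origin on the work surface. World frame = base frame: x ahead of the robot, y to its left, z up, the work surface at z = 0. Lengths are in mm, angles in rad, forces in N, time in s.
With the tool pointing down it reaches from about 400 to 900 mm from the base axis. Payload 5.5 kg.
Tool frame: the origin (TCP) lies where the fingers leave the gripper's body, on its centre line; the fingertips stand 73 mm ahead of it and the grasp point (between the pads) lies 54 mm ahead of it; z points along the fingers, y is the line along which they close (so a half turn about z gives the same grasp; the last joint's range is limited). The gripper opens to 85 mm and grips with 20 to 120 N. Pads are 22 mm wide; open, the fingers measure 114 mm over their backs; the gripper's body (76 mm by 85 mm) begins 54 mm behind the grasp point. The pads swing forward as they close: fully open they stand 13 mm farther back than shut.
Start: joints at [1.515, 0.501, -0.427, 1.55, 0.221, 1.138, -0.21], TCP at [203.758, -617.236, 303.91] pointing down, gripper open.
Joint ranges: [-2.88, 2.88], [-0.31, 2.03], [-1.54, 1.56], [0.2, 2.42], [-1.41, 4.55], [0.19, 2.02], [-2.57, 2.57]. Speed limits (rad/s): [2.57, 2.57, 3.14, 3.14, 3.14, 3.14, 3.14].

INTERFACE

Orientations are given as a rotation vector (axis times angle).
In Python, from workcell import arm, optics, workorder gives the robot as it stands. The module is installed in compiled form; this text tells all that it offers.
- The arm moves only by the tool drive_tool, never from a script. Its argument "plan" is a list of rows, each a list of 3 entries, a list of its own where there are three numbers: the turn, a rotation vector about the tool's x, y, z scaled (see below), then the shift along the tool's x, y, z scaled (see below), then the opening, from -1 (shut) to 1 (fully open). A call has 1 to 12 rows; each row shifts and turns the commanded pose from where the row before left it, along the tool's axes as they then stand; what a row does not reach is not made up. The controller multiplies each number of a shift by 0.03 m and each number of a turn by 4 degrees. A row lasts 1/10 s, in which the tool goes at most 50 mm and 8.59 degrees, less where a joint would pass 70% of its speed; a pose out of reach is approached as far as the arm can. A call with a number of a shift or a turn outside -1 to 1 is refused whole. A call with a gripper value outside its range is refused whole. The fingers move at their own pace and stop on an object; "newtons" is the grip in N (left out, the last holds). Time passes only in rows, so rows that do not move let the fingers close. It gives the time, the measured TCP pose, the force, the opening and the grip force at its end, in the units of the state.
- arm.get_state(): the state, without advancing time (a new reading comes with each control period).
- optics.capture(name): name is "scene" or "side" or "wrist"; returns a dict with "image" (480x640x3 uint8, red, green, blue), "fx", "fy", "cx", "cy" (pixels), "origin" and "rotation" of the camera in the world. Camera axes: x right, y down, z forward; pixel columns grow to the right and rows downward; lengths in mm; the calibration is good to about 2 mm. The wrist camera is an equidistant fisheye: a pixel r from the principal point sees the ray r / f radians off the axis. A picture is of the moment at which its call begins. There is no depth.
- workorder.hand_in(): hands the job in; it is judged then, once.
The state is a dict: "time_s": time; "joints": joint angles; "qd": joint speeds; "effort": joint torques, N m; "tcp_pos": TCP position; "ee_rot": TCP orientation; "contact_force": force on the tool from outside, world axes, zero at the start; "ft_torque": the same for the moment, N m; "opening": finger opening in mm; "grasp_force": force on a finger pad.
Only numpy, scipy, OpenCV 4.12 (cv2) and the standard library are available. Lean on these libraries where they do the work, as an engineer would, in place of code of your own. Each camera call takes 0.05 s, during which the arm holds its last target. There are 200 camera calls.

## Working session

There is one attempt and no reset: what is moved stays moved. The work goes in short steps, Python scripts to look and compute and a tool call to move; the robot and the scene stay as the last step left them, time stands still between calls to the robot, and variables do not carry over. Pictures are saved under pics/ and viewed, at most 10 in all, crops included, and the job is handed in when it is done.

Besides the shell and the picture viewer there is one more tool, called after "Request:" as a command line: name --argument value ..., lists and objects as JSON in quotes. drive_tool: Moves the arm, as the interface text tells. Its arguments: {"type":"object","properties":{"plan":{"type":"array"},"newtons":{"type":"number"}},"required":["plan"]}

```bash
mkdir -p pics; cat > h.py <<'E'
import numpy as np, cv2
from scipy.spatial.transform import Rotation as R
from workcell import arm, optics, workorder
def snap(n,f):
    c=optics.capture(n); cv2.imwrite('pics/'+f+'.png',c['image'][:,:,::-1]); np.savez('pics/'+f+'.npz',**c); return c
def load(f): return dict(np.load('pics/'+f+'.npz'))
def ray(c,u,v,fish=False):
    x=(u-c['cx'])/c['fx'];y=(v-c['cy'])/c['fy']
    if fish:
        r=np.hypot(x,y); d=np.array([x/r*np.sin(r),y/r*np.sin(r),np.cos(r)]) if r>0 else np.array([0,0,1.])
    else: d=np.array([x,y,1.])
    return np.array(c['origin']),np.array(c['rotation'])@(d/np.linalg.norm(d))
def onz(c,u,v,z,fish=False):
    o,d=ray(c,u,v,fish); return o+d*(z-o[2])/d[2]
def proj(c,p):
    q=np.array(c['rotation']).T@(np.array(p)-c['origin']); return q[:2]/q[2]*[c['fx'],c['fy']]+[c['cx'],c['cy']]
E
python3 - <<'E'
from h import *
for n in('scene','side','wrist'):
    c=snap(n,n+'0'); print(n,c['fx'],c['cx'],c['cy'],c['origin'],np.round(c['rotation'],3).tolist())
a=load('scene0')['image'];b=load('side0')['image']
print(arm.get_state())
E
```

```text
scene 538.9205252818853 310.8434872555818 242.6873739036623 [1021.04951893  488.54857726 1283.12253537] [-1.087, -2.627, 0.718]
side 539.1778043192517 321.0812751772921 244.6969927385588 [  465.09574401 -1156.54429934  1092.41083322] [-2.292, 0.06, -0.03]
wrist 371.64829954431775 321.7849922286759 238.01749996423987 [ 275.50289039 -592.04772382  372.7903469 ] [2.34, -1.691, -0.259]
{'time_s': 0.15, 'joints': array([ 1.51523784,  0.50164653, -0.4267843 ,  1.55121365,  0.22079641,
        1.13830691, -0.21032554]), 'qd': array([ 1.08909012e-04, -4.49865897e-03, -1.26818591e-03, -1.62907046e-03,
        8.52807920e-05,  5.89033703e-04,  1.08807567e-03]), 'effort': array([-6.38841899e-03, -5.70034039e+01, -5.82521394e+00, -2.81284547e+01,
        1.05491612e-02,  7.92506849e-03, -4.39964208e-05]), 'tcp_pos': array([ 203.50862388, -616.86670883,  303.08322701]), 'ee_rot': array([-3.10028380e+00, -4.98307425e-01,  3.20881297e-04]), 'contact_force': array([ 1.12040754, -0.14618639, -0.09795494]), 'ft_torque': array([ 0.03549304,  0.0211629 , -0.04720001]), 'grasp_force': 0.0, 'opening': 85.21877723253552}
```

View pics/scene0.png

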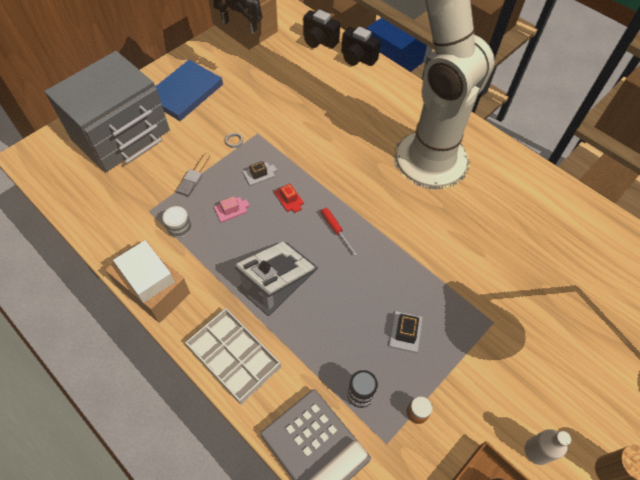

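View pics/side0.png

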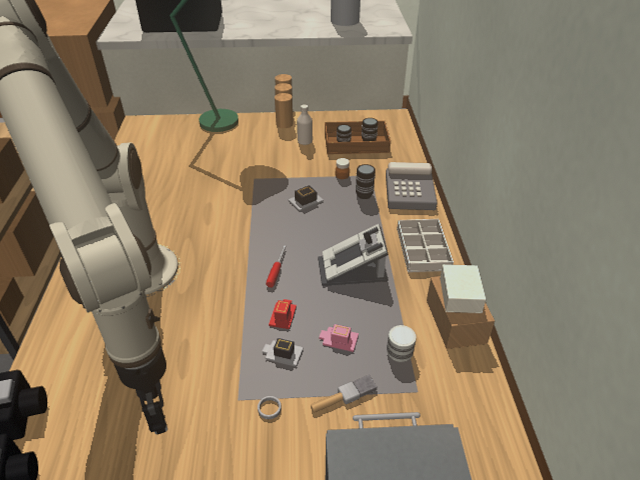

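Candidates are a black block with a tabbed plate at scene (259,172) / side (284,350), the plain back at scene (406,330) / side (306,197), and pink and red decoys at scene (231,207) and (290,196). The black tabbed one fits the description. I'll confirm it in an enlarged crop.

```bash
sed -i "s/np.savez('pics/c['rotation']=R.from_rotvec(c['rotation']).as_matrix(); np.savez('pics/" h.py
python3 - <<'E'
from h import *
s=snap('scene','s1');d=snap('side','d1');w=snap('wrist','w1')
def cr(c,x,y,w,h): return cv2.resize(c['image'][y:y+h,x:x+w,::-1],(400,300),interpolation=cv2.INTER_CUBIC)
g=np.vstack([np.hstack([cr(s,235,150,48,36),cr(d,258,332,48,36)]),np.hstack([cr(s,224,230,104,78),cr(d,308,216,96,72)])])
cv2.imwrite('pics/crop1.png',g)
print(proj(s,[0,0,0]),proj(d,[0,0,0]))
for n,a,b in(('film',(259,172),(284,352)),('plain',(406,330),(306,197)),('cradle',(277,265),(353,255))):
    print(n,onz(s,*a,20).round(),onz(d,*b,20).round())
E
```

```text
[430.69357242 157.44620428] [139.34198728 269.37789341]
film [ 421. -316.   20.] [ 421. -334.   20.]
plain [495. 310.  20.] [495. 303.  20.]
cradle [597. -51.  20.] [624.   8.  20.]
```

View pics/crop1.png

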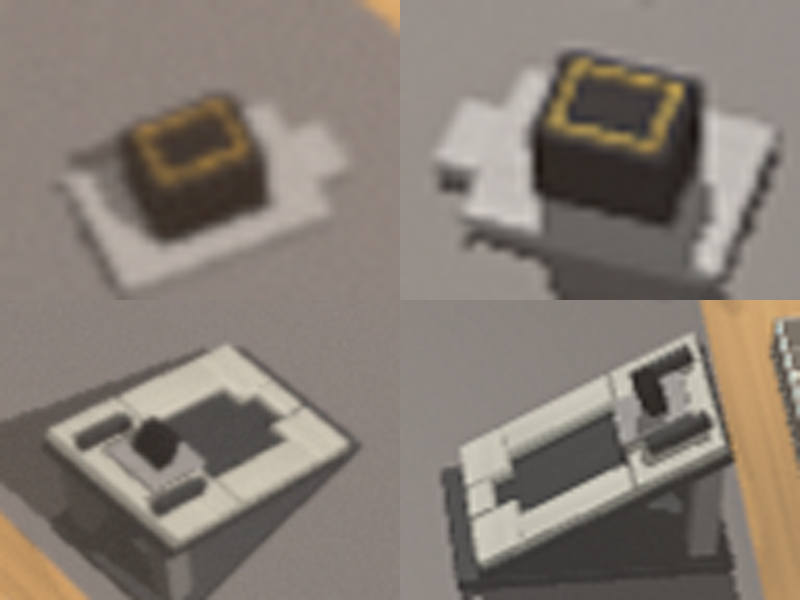

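View pics/w1.png

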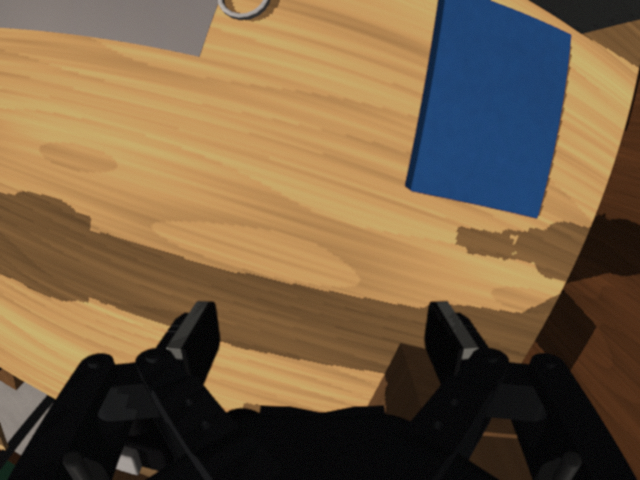

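The crop confirms the black back at scene (259,172) has a tab, pointing roughly towards the robot. The cradle's slot also faces the robot and its clamp is at the far, uphill end. The wrist view shows only bench and the ring at (245,5). Next I fit both poses from the corners.

```bash
cat > m.py <<'E'
from h import *
from scipy.optimize import least_squares
s=load('s1');d=load('d1')
T=np.deg2rad(30)
def crad(p):
    x,y,yaw=p[:3]; return np.array([x,y,58.]),R.from_euler('z',yaw)*R.from_euler('y',-T)
SC=lambda u,v:(224+u/3.846-.5,230+v/3.846-.5); DC=lambda u,v:(308+u/4.1667-.5,216+v/4.1667-.5)
L=[(-76,-58),(-76,58),(109,58),(109,-58)]
A=[SC(225,45),SC(355,145),SC(175,245),SC(48,133)];B=[DC(82,267),DC(60,145),DC(295,35),DC(332,158)]
def f(p):
    o,r=crad(p); e=[]
    for l,a,b in zip(L,A,B):
        w=o+r.apply([*l,8]); e+=[proj(s,w)-a,proj(d,w)-b]
    return np.ravel(e)
q=least_squares(f,[600,-20,0]); print('cradle',q.x,f(q.x).round(1).reshape(-1,4).tolist())
SF=lambda u,v:(235+u/8.333-.5,150+v/8.333-.5); DF=lambda u,v:(258+(u-400)/8.333-.5,332+v/8.333-.5)
# plate top corners z=8 (film frame), tab ends
obs=[(s,SF(65,178),(40,-28,8)),(s,SF(123,283),(40,28,8)),(s,SF(330,210),(-40,28,8)),(s,SF(350,160),(-54,12,8)),
 (d,DF(778,130),(40,28,8)),(d,DF(708,275),(40,-28,8)),(d,DF(470,215),(-40,-28,8)),(d,DF(437,155),(-54,-12,8)),(d,DF(455,98),(-54,12,8)),
 (s,SF(125,128),(22,-17,38)),(s,SF(235,95),(-22,-17,38)),(d,DF(570,52),(-22,17,38)),(d,DF(702,78),(22,17,38)),(s,SF(160,185),(22,17,38))]
def g(p):
    r=R.from_euler('z',p[2]); return np.ravel([proj(c,r.apply(l)+[p[0],p[1],0])-o for c,o,l in obs])
q=least_squares(g,[421,-325,0],loss='soft_l1'); print('film',q.x,g(q.x).round(1).reshape(-1,2).tolist())
E
python3 m.py
```

```text
cradle [ 6.06916703e+02 -3.01687255e+01  4.37810299e-02] [[-0.1, 0.2, -0.7, -1.3], [-2.3, -0.2, 0.4, 0.3], [-0.4, -0.8, -0.1, -0.9], [-1.0, -0.8, -1.4, -3.4]]
film [ 4.18357142e+02 -3.23720775e+02 -3.41303193e-01] [[-0.3, -0.5], [-0.2, 0.5], [-0.0, 0.1], [-0.3, 0.6], [-0.8, -0.5], [0.5, -0.1], [-1.8, -0.6], [-0.7, 0.2], [0.6, -0.3], [-1.4, -0.3], [-0.8, -1.3], [-1.2, -1.0], [-0.2, -0.1], [-1.2, 1.2]]
```

```bash
cat >> h.py <<'E'
def plan(pos,rot,n,p0=None,r0=None):
    s=arm.get_state()
    p=np.array(s['tcp_pos'] if p0 is None else p0,float); r=R.from_rotvec(s['ee_rot']) if r0 is None else r0
    dr=(r.inv()*rot).as_rotvec()/n; dp=(np.array(pos)-p)/n; q=r; out=[]
    for i in range(n):
        out.append([(np.rad2deg(dr)/4).round(3).tolist(),(q.inv().apply(dp)/30).round(3).tolist()]); q=q*R.from_rotvec(dr)
    for o in out: print(o)
def down(yaw): return R.from_euler('z',yaw)*R.from_euler('x',np.pi)
def st():
    s=arm.get_state(); r=R.from_rotvec(s['ee_rot']); print('t',s['time_s'],'tcp',s['tcp_pos'].round(1),'x',r.apply([1,0,0]).round(3),'z',r.apply([0,0,1]).round(3),'F',s['contact_force'].round(1),'open',s['opening'],'grip',s['grasp_force'])
E
python3 - <<'E'
from h import *
plan([418,-324,190],down(-.341),12)
E
```

```text
[[-0.001, 0.0, 0.788], [0.82, -0.586, 0.316]]
[[-0.001, 0.0, 0.788], [0.787, -0.631, 0.316]]
[[-0.001, 0.0, 0.788], [0.751, -0.673, 0.316]]
[[-0.001, 0.0, 0.788], [0.713, -0.713, 0.316]]
[[-0.001, 0.0, 0.788], [0.673, -0.751, 0.316]]
[[-0.001, 0.0, 0.788], [0.63, -0.787, 0.316]]
[[-0.001, 0.0, 0.788], [0.586, -0.821, 0.316]]
[[-0.001, 0.0, 0.788], [0.54, -0.852, 0.316]]
[[-0.001, 0.0, 0.788], [0.493, -0.88, 0.316]]
[[-0.001, 0.0, 0.788], [0.444, -0.906, 0.316]]
[[-0.001, 0.0, 0.788], [0.393, -0.929, 0.316]]
[[-0.001, 0.0, 0.788], [0.341, -0.949, 0.315]]
```

Request:
drive_tool --plan '[[[0,0,0.79],[0.82,-0.59,0.32],1],[[0,0,0.79],[0.79,-0.63,0.32],1],[[0,0,0.79],[0.75,-0.67,0.32],1],[[0,0,0.79],[0.71,-0.71,0.32],1],[[0,0,0.79],[0.67,-0.75,0.32],1],[[0,0,0.79],[0.63,-0.79,0.32],1],[[0,0,0.79],[0.59,-0.82,0.32],1],[[0,0,0.79],[0.54,-0.85,0.32],1],[[0,0,0.79],[0.49,-0.88,0.32],1],[[0,0,0.79],[0.44,-0.91,0.32],1],[[0,0,0.79],[0.39,-0.93,0.32],1],[[0,0,0.79],[0.34,-0.95,0.32],1]]'

```text
time_s: 1.5
tcp_pos: [418.7, -323.3, 188.5]
ee_rot: [3.095, -0.54, 0.001]
contact_force: [-0.2, -0.5, -0.1]
opening: 85.3
grasp_force: 0.0
```

Request:
drive_tool --plan '[[[0,0,0],[0,0,0],1],[[0,0,0],[0,0,0],1]]'

```text
time_s: 1.7
tcp_pos: [418.5, -323.5, 188.6]
ee_rot: [-3.096, 0.532, 0.0]
contact_force: [-0.7, -0.5, -0.1]
opening: 85.5
grasp_force: 0.0
```

```bash
python3 - <<'E'
from h import *
st(); w=snap('wrist','w2'); st()
p=arm.get_state(); r=R.from_rotvec(p['ee_rot'])
print('cam in tool',r.inv().apply(w['origin']-p['tcp_pos']).round(1),(r.inv().as_matrix()@w['rotation']).round(3).tolist())
E
```

```text
t 1.7 tcp [ 418.5 -323.5  188.6] x [ 0.943 -0.334 -0.   ] z [-0.  0. -1.] F [-0.7 -0.5 -0.1] open 85.50961068893511 grip 0.0
t 1.75 tcp [ 417.9 -324.7  188.8] x [ 0.942 -0.336 -0.   ] z [-0. -0. -1.] F [-0.1 -1.4 -0. ] open 85.34781685008761 grip 0.0
cam in tool [ 75.5  -2.5 -69.6] [[0.003, -0.955, -0.297], [1.0, 0.002, 0.001], [0.0, -0.297, 0.955]]
```

View pics/w2.png

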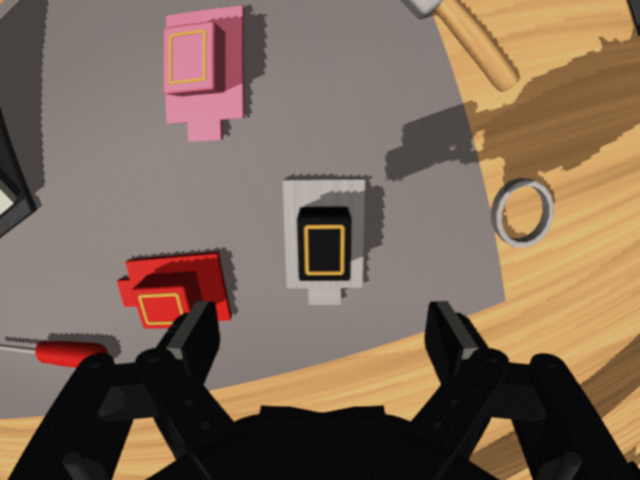

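The view shows the film back well aligned below: plate corners (283,180), (365,179), (362,288), (287,290), tab end (325,304), and the gold frame centre (324,250). The red decoy is close on the left at (232,318), so I'll descend half open.

```bash
python3 - <<'E'
from h import *
w=load('w2')
P=[onz(w,u,v,8,True)[:2] for u,v in((283.5,180),(365,179.5),(362,288.5),(287,290))]
print(np.round(P,1)); P=np.array(P)
e=lambda a,b:np.linalg.norm(P[a]-P[b]).round(1)
print(e(0,1),e(1,2),e(2,3),e(3,0),'centre',P.mean(0),'yaw',np.arctan2(*((P[0]+P[1]-P[2]-P[3])[::-1])))
print('tab end',onz(w,324.5,304,8,True).round(1))
G=np.array([onz(w,u,v,38,True)[:2] for u,v in((305,223),(344,223),(349,276),(304.5,276.5))]);print(G.round(1),G.mean(0))
print('red',onz(w,232,318,8,True).round(1),onz(w,222,252,8,True).round(1))
r=down(-.338).inv()
for c in (P.mean(0),G.mean(0)): print(r.apply(np.r_[c,0]-[418.3,-324,0]).round(1))
print([r.apply(onz(w,u,v,8,True)-[418.3,-324,0]).round(1)[:2] for u,v in((232,318),(222,252))])
E
```

```text
[[ 464.  -311. ]
 [ 445.9 -363.4]
 [ 369.3 -336.9]
 [ 386.7 -283.8]]
55.5 81.1 55.9 81.9 centre [ 416.48486487 -323.74311106] yaw -0.33572325167288297
tab end [ 366.5 -306.3    8. ]
[[ 437.7 -318.3]
 [ 429.7 -340.9]
 [ 395.1 -332.8]
 [ 404.4 -305.7]] [ 416.73983024 -324.44515188]
red [ 377.8 -233.3    8. ] [ 430.6 -249.3    8. ]
[-1.8  0.4  0. ]
[-1.3  0.9  0. ]
[array([-68.3, -72.2]), array([-13.2, -74.6])]
```

Request:
drive_tool --plan '[[[0,0,0],[-0.05,0.02,0.7],0.4],[[0,0,0],[0,0,0.8],0.4],[[0,0,0],[0,0,0.8],0.4],[[0,0,0],[0,0,0.6],0.4],[[0,0,0],[0,0,0.4],0.4],[[0,0,0],[0,0,0.19],0.4],[[0,0,0],[0,0,0],-1],[[0,0,0],[0,0,0],-1],[[0,0,0],[0,0,0],-1],[[0,0,0],[0,0,0],-1],[[0,0,0],[0,0,0],-1],[[0,0,0],[0,0,0],-1]]' --newtons 50

```text
time_s: 2.95
tcp_pos: [416.8, -324.7, 84.8]
ee_rot: [3.095, -0.536, 0.002]
contact_force: [-1.7, 0.4, 6.2]
opening: 32.9
grasp_force: 52.0
```

```bash
python3 - <<'E'
from h import *
st()
E
```

```text
t 2.95 tcp [ 416.8 -324.7   84.8] x [ 0.942 -0.336  0.001] z [ 0.001 -0.001 -1.   ] F [-1.7  0.4  6.2] open 32.93183588303966 grip 52.00048863887787
```

```bash
python3 - <<'E'
from h import *
plan([500,-32,280],down(.044),11,[416.8,-324.5,174.5],down(-.343))
E
```

```text
[[0.0, 0.0, -0.504], [-0.061, -0.92, -0.32]]
[[0.0, 0.0, -0.504], [-0.028, -0.921, -0.32]]
[[0.0, 0.0, -0.504], [0.004, -0.922, -0.32]]
[[0.0, 0.0, -0.504], [0.037, -0.921, -0.32]]
[[0.0, 0.0, -0.504], [0.069, -0.919, -0.32]]
[[0.0, 0.0, -0.504], [0.101, -0.916, -0.32]]
[[0.0, 0.0, -0.504], [0.133, -0.912, -0.32]]
[[0.0, 0.0, -0.504], [0.165, -0.907, -0.32]]
[[0.0, 0.0, -0.504], [0.197, -0.9, -0.32]]
[[0.0, 0.0, -0.504], [0.229, -0.893, -0.32]]
[[0.0, 0.0, -0.504], [0.26, -0.884, -0.32]]
```

Request:
drive_tool --plan '[[[0,0,0],[0,0,-0.3],-1],[[0,0,0],[0,0,-0.8],-1],[[0,0,0],[0,0,-1],-1],[[0,0,0],[0,0,-0.9],-1]]'

```text
time_s: 3.35
tcp_pos: [416.1, -323.8, 175.0]
ee_rot: [-3.095, 0.535, 0.001]
contact_force: [1.1, -0.6, -2.7]
opening: 32.9
grasp_force: 50.9
```

Request:
drive_tool --plan '[[[0,0,-0.5],[-0.06,-0.92,-0.32],-1],[[0,0,-0.5],[-0.03,-0.92,-0.32],-1],[[0,0,-0.5],[0,-0.92,-0.32],-1],[[0,0,-0.5],[0.04,-0.92,-0.32],-1],[[0,0,-0.5],[0.07,-0.92,-0.32],-1],[[0,0,-0.5],[0.1,-0.92,-0.32],-1],[[0,0,-0.5],[0.13,-0.91,-0.32],-1],[[0,0,-0.5],[0.16,-0.91,-0.32],-1],[[0,0,-0.5],[0.2,-0.9,-0.32],-1],[[0,0,-0.5],[0.23,-0.89,-0.32],-1],[[0,0,-0.5],[0.26,-0.88,-0.32],-1],[[0,0,0],[0,0,0],-1]]'

```text
time_s: 4.55
tcp_pos: [500.8, -26.5, 281.2]
ee_rot: [-3.139, -0.077, -0.005]
contact_force: [-0.2, 0.8, -2.9]
opening: 33.1
grasp_force: 51.0
```

```bash
python3 - <<'E'
from h import *
st(); w=snap('wrist','w3'); st()
E
```

```text
t 4.55 tcp [500.8 -26.5 281.2] x [0.999 0.049 0.003] z [ 0.003  0.002 -1.   ] F [-0.2  0.8 -2.9] open 33.13034160620469 grip 50.970513224601746
t 4.6 tcp [500.  -29.  280.3] x [0.999 0.046 0.001] z [ 0.001  0.001 -1.   ] F [-1.2 -0.7 -2.1] open 32.856123175376766 grip 50.97139656543732
```

View pics/w3.png

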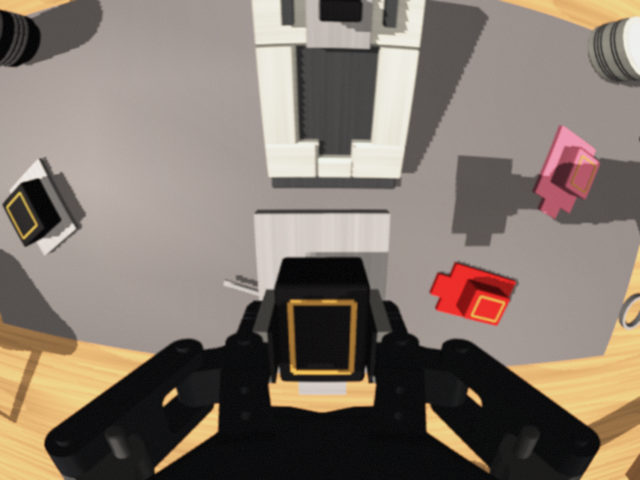

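Held film back at (322,335) with its plate's uphill corners at (255,211) and (389,211). The cradle is ahead, its downhill face corners at (267,178) and (405,179). I'll take an enlarged, settled view for accuracy.

```bash
python3 - <<'E'
from h import *
w=snap('wrist','w4'); st()
cv2.imwrite('pics/crop2.png',cv2.resize(w['image'][0:225,200:500,::-1][:, :267],None,fx=2.66,fy=2.66,interpolation=cv2.INTER_CUBIC))
E
```

```text
t 4.65 tcp [499.3 -30.9 279.6] x [ 0.999  0.044 -0.   ] z [-0. -0. -1.] F [-0.1  0.3 -4.1] open 32.775311264241786 grip 50.97206711769104
```

View pics/crop2.png

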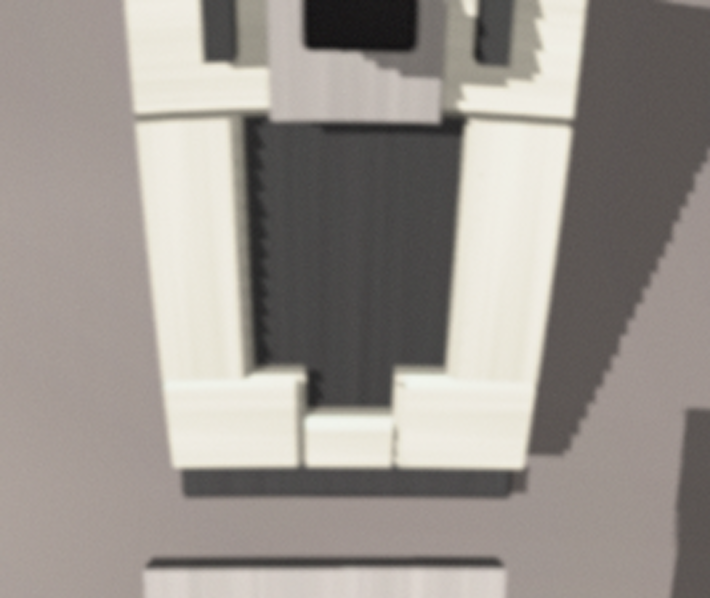

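```bash
cat > m2.py <<'E'
from h import *
from scipy.optimize import least_squares
w=load('w4'); T=np.deg2rad(30)
def fp(c,p):
    q=np.array(c['rotation']).T@(np.array(p)-c['origin']); n=np.hypot(*q[:2]); th=np.arctan2(n,q[2])
    return q[:2]/n*th*c['fx']+[c['cx'],c['cy']]
C=lambda u,v:np.array([200+u/2.66-.3,v/2.66-.3])
obs=[(C(173,467),(-76,58,8)),(C(527,467),(-76,-58,8)),(C(163,380),(-42,58,8)),(C(538,380),(-42,-58,8)),(C(135,115),(42,58,8)),(C(574,121),(42,-58,8)),(C(302,467),(-76,14,8)),(C(392,467),(-76,-14,8))]
def fr(p): return np.array([p[0],p[1],58.]),R.from_euler('z',p[2])*R.from_euler('y',-T)
def f(p):
    o,r=fr(p); return np.ravel([fp(w,o+r.apply(l))-a for a,l in obs])
q=least_squares(f,[607,-30,.04],loss='soft_l1'); print(q.x.round(3),f(q.x).round(1).reshape(-1,2).tolist())
o,r=fr(q.x)
def inpl(u,v,z):
    a,d=ray(w,*C(u,v),True); a=r.inv().apply(a-o); d=r.inv().apply(d); return (a+d*(z-a[2])/d[2]).round(1)
print('tongue',inpl(270,120,15),inpl(440,123,15),'knob',inpl(305,47,39),inpl(415,50,39))
print('floor',inpl(312,408,0),inpl(392,408,0))
# film in hand, tool frame
s=arm.get_state(); rt=R.from_rotvec(s['ee_rot'])
for u,v in((145,570),(505,570)):
    a,d=ray(w,*C(u,v),True); a=rt.inv().apply(a-s['tcp_pos']);d=rt.inv().apply(d); print('film corner tool',(a+d*(76.5-a[2])/d[2]).round(1))
E
python3 m2.py
```

```text
[ 6.03837e+02 -3.10120e+01  4.80000e-02] [[0.3, -0.5], [-1.3, -0.3], [0.1, -0.2], [-0.3, 0.3], [0.4, 2.3], [-0.8, 1.5], [1.8, -1.0], [0.0, -1.0]]
tongue [42.9 22.  15. ] [ 42.5 -21.6  15. ] knob [68.4 12.4 39. ] [ 68.  -12.2  39. ]
floor [-59.   12.2   0. ] [-58.9 -13.7   0. ]
film corner tool [ 41.1 -30.9  76.5]
film corner tool [41.3 24.8 76.5]
```

```bash
cat > m3.py <<'E'
from m2 import *
s0=arm.get_state(); w=snap('wrist','w5'); s1=arm.get_state(); st()
tp=(s0['tcp_pos']+s1['tcp_pos'])/2; print('tcp',s0['tcp_pos'].round(1),tp.round(1),'camtool',R.from_rotvec(s0['ee_rot']).inv().apply(w['origin']-s0['tcp_pos']).round(1))
g=cv2.cvtColor(w['image'],cv2.COLOR_RGB2GRAY)
names=[a for a,l in obs]+[C(145,568),C(505,568)]
P0=np.array(names,np.float32).reshape(-1,1,2)
P=cv2.cornerSubPix(g,P0.copy(),(4,4),(-1,-1),(3,50,.01)).reshape(-1,2)
print((P-P0.reshape(-1,2)).round(1).tolist())
ob=[(P[i],obs[i][1]) for i in (0,1,2,3,6,7)]
def f2(p):
    o,r=fr(p); return np.ravel([fp(w,o+r.apply(l))-a for a,l in ob])
q=least_squares(f2,[604,-31,.04],loss='soft_l1'); print('cradle',q.x.round(3),f2(q.x).round(1).reshape(-1,2).tolist())
rt=R.from_rotvec(s0['ee_rot'])
F=[]
for u,v in P[8:10]:
    a,d=ray(w,u,v,True); F.append(a+d*(tp[2]-76.5-a[2])/d[2]); 
F=np.array(F); print('film corners world',F.round(1).tolist(),'tool',rt.inv().apply(F-s0['tcp_pos']).round(1).tolist())
e=(F[0]-F[1])[:2]; yaw=np.arctan2(-e[0],e[1]); print('film width',np.linalg.norm(e),'yaw',yaw,'origin',(F.mean(0)[:2]-40*np.array([np.cos(yaw),np.sin(yaw)])).round(1))
E
python3 m3.py
```

```text
[ 6.03837e+02 -3.10120e+01  4.80000e-02] [[0.3, -0.5], [-1.3, -0.3], [0.1, -0.2], [-0.3, 0.3], [0.4, 2.3], [-0.8, 1.5], [1.8, -1.0], [0.0, -1.0]]
tongue [42.9 22.  15. ] [ 42.5 -21.6  15. ] knob [68.4 12.4 39. ] [ 68.  -12.2  39. ]
floor [-59.   12.2   0. ] [-58.9 -13.7   0. ]
film corner tool [ 41.1 -30.9  76.5]
film corner tool [41.3 24.8 76.5]
t 4.7 tcp [499.1 -32.1 279.2] x [ 0.999  0.041 -0.001] z [-0.001 -0.001 -1.   ] F [-0.6  0.1 -2.1] open 32.96630832728791 grip 50.97252666950226
tcp [499.3 -30.9 279.6] [499.2 -31.5 279.4] camtool [ 75.8  -1.1 -69.8]
[[-0.30000001192092896, -0.4000000059604645], [-3.799999952316284, -0.8999999761581421], [-3.4000000953674316, 1.7999999523162842], [-3.5, 2.4000000953674316], [-1.899999976158142, -0.5], [0.0, 0.0], [-2.9000000953674316, -2.4000000953674316], [-2.200000047683716, -2.0], [-0.0, 0.0], [-0.5, -0.4000000059604645]]
cradle [ 6.02819e+02 -3.05460e+01  5.00000e-02] [[-2.2, 0.3], [-0.0, 0.1], [0.2, -1.7], [0.3, -2.7], [1.9, 1.4], [-0.5, 0.9]]
film corners world [[538.9, -0.4, 202.9], [541.4, -55.5, 202.9]] tool [[40.8, -28.8, 76.7], [41.0, 26.5, 76.7]]
film width 55.23365489876304 yaw 0.04666277857774312 origin [500.2 -29.8]
```

```bash
cat > tgt.py <<'E'
from h import *
O=np.array([603.5,-31.3,58.]); RC=R.from_euler('z',.048)*R.from_euler('y',-np.pi/6); RT=RC*R.from_euler('x',np.pi)
def tcp(x,y,h,fx=.5): return O+RC.apply([x-fx,y,h+84.5])
def err():
    s=arm.get_state(); e=RC.inv().apply(s['tcp_pos']-O)-[-.5,0,84.5]
    print('film in cradle frame',e.round(1),'rot err deg (tool)',np.rad2deg((R.from_rotvec(s['ee_rot']).inv()*RT).as_rotvec()).round(2)); st()
E
python3 - <<'E'
from tgt import *
print(tcp(-1.5,0,60).round(1)); plan(tcp(-1.5,0,60),RT,9,[499.2,-32,279.5],down(.044))
E
```

```text
[529.6 -34.8 182.1]
[[0.002, 0.833, -0.006], [0.112, 0.015, 0.361]]
[[0.002, 0.833, -0.006], [0.091, 0.016, 0.366]]
[[0.002, 0.833, -0.006], [0.069, 0.016, 0.371]]
[[0.002, 0.833, -0.006], [0.048, 0.016, 0.375]]
[[0.002, 0.833, -0.006], [0.026, 0.016, 0.377]]
[[0.002, 0.833, -0.006], [0.004, 0.016, 0.378]]
[[0.002, 0.833, -0.006], [-0.018, 0.016, 0.377]]
[[0.002, 0.833, -0.006], [-0.04, 0.016, 0.375]]
[[0.002, 0.833, -0.006], [-0.062, 0.016, 0.372]]
```

Request:
drive_tool --plan '[[[0,0.83,0],[0.11,0.02,0.36],-1],[[0,0.83,0],[0.09,0.02,0.37],-1],[[0,0.83,0],[0.07,0.02,0.37],-1],[[0,0.83,0],[0.05,0.02,0.37],-1],[[0,0.83,0],[0.03,0.02,0.38],-1],[[0,0.83,0],[0,0.02,0.38],-1],[[0,0.84,0],[-0.02,0.02,0.38],-1],[[0,0.84,0],[-0.04,0.02,0.38],-1],[[0,0.84,0],[-0.06,0.02,0.37],-1],[[0,0,0],[0,0,0],-1],[[0,0,0],[0,0,0],-1],[[0,0,0],[0,0,0],-1]]'

```text
time_s: 5.9
tcp_pos: [527.7, -39.6, 190.5]
ee_rot: [-3.052, -0.058, -0.735]
contact_force: [-0.1, 0.3, -2.2]
opening: 33.0
grasp_force: 50.9
```

```bash
python3 - <<'E'
from tgt import *
err()
E
```

```text
film in cradle frame [ 0.9 -4.7 68.3] rot err deg (tool) [ 0.69  2.92 -0.39]
t 5.9 tcp [527.7 -39.6 190.5] x [0.89  0.036 0.455] z [ 0.455  0.01  -0.89 ] F [-0.1  0.3 -2.2] open 33.03735761004118 grip 50.93577861785889
```

Request:
drive_tool --plan '[[[0.17,0.73,-0.1],[0,0,0],-1],[[0,0,0],[-0.08,-0.16,0.5],-1],[[0,0,0],[0,0,0.6],-1],[[0,0,0],[0,0,0.3],-1],[[0,0,0],[0,0,0],-1],[[0,0,0],[0,0,0],-1]]'

```text
time_s: 6.5
tcp_pos: [550.2, -37.6, 165.3]
ee_rot: [-3.038, -0.077, -0.745]
contact_force: [0.3, 0.6, -2.1]
opening: 33.4
grasp_force: 50.9
```

```bash
python3 - <<'E'
from tgt import *
err(); print(arm.get_state()['joints'].round(3))
E
```

```text
film in cradle frame [ 7.7 -3.8 35.2] rot err deg (tool) [-0.1   2.44  0.15]
t 6.5 tcp [550.2 -37.6 165.3] x [0.885 0.045 0.463] z [ 0.462  0.024 -0.886] F [ 0.3  0.6 -2.1] open 33.44875026230594 grip 50.9221476316452
[ 0.561  0.416 -0.595  2.226  1.164  0.191 -2.571]
```

The controller stopped at the limits of joints 6 and 7 (0.19 and -2.57). I need to understand the wrist kinematics, so I'll back off while logging joints.

Request:
drive_tool --plan '[[[0,0,0],[0,0,-0.8],-1],[[0,0,0],[0,0,-0.8],-1],[[0,-0.8,0],[0,0,-0.4],-1],[[0,-0.8,0],[0,0,-0.4],-1],[[0,0,0],[0,0,0],-1]]'

```text
time_s: 7.0
tcp_pos: [518.6, -39.7, 231.2]
ee_rot: [-3.077, -0.077, -0.579]
contact_force: [0.6, -0.5, -1.7]
opening: 33.4
grasp_force: 51.1
```

```bash
cat > kin.py <<'E'
from h import *
import json,os
from scipy.optimize import least_squares
def log():
    s=arm.get_state(); L=json.load(open('log.json')) if os.path.exists('log.json') else [[[1.51523784,.50164653,-.4267843,1.55121365,.22079641,1.13830691,-.21032554],[203.5,-616.87,303.08],[-3.1002838,-.498307,.00032]],[[.561,.416,-.595,2.226,1.164,.191,-2.571],[550.2,-37.6,165.3],[-3.038,-.077,-.745]]]
    L.append([s['joints'].tolist(),s['tcp_pos'].tolist(),s['ee_rot'].tolist()]); json.dump(L,open('log.json','w')); print(s['joints'].round(3)); return L
def H(r,t=(0,0,0)):
    m=np.eye(4); m[:3,:3]=r.as_matrix(); m[:3,3]=t; return m
E=R.from_euler
def fk(q,p,sg):
    d1,d3,a3,d5,a5,d7,by,ty=p
    m=H(E('z',by+sg[0]*q[0]))@H(R.identity(),(0,0,d1))@H(E('y',q[1]))@H(E('z',sg[1]*q[2]),(0,0,0))@H(R.identity(),(a3,0,d3))
    m=m@H(E('y',-q[3]))@H(R.identity(),(a5,0,-d5))@H(E('z',sg[2]*q[4]))@H(E('y',q[5]))
    return m@H(R.identity(),(p[8] if len(p)>8 else 0,0,-d7))@H(E('z',sg[3]*q[6]+ty))@H(E('x',np.pi))
def resid(p,sg,L):
    e=[]
    for q,x,rv in L:
        m=fk(q,p,sg); e+=list((m[:3,3]-x)/5)+list(40*(R.from_matrix(m[:3,:3]).inv()*R.from_rotvec(rv)).as_rotvec())
    return np.array(e)
E
python3 - <<'E'
from kin import *
import itertools
st(); L=log(); out=[]
for sg in itertools.product((1,-1),repeat=4):
  for by in(0,np.pi,1.57,-1.57):
   for ty in(0,3.14,1.57,-1.57):
    q=least_squares(resid,[300,300,50,350,50,200,by,ty,0],args=(sg,L)); out.append((q.cost,sg,q.x.round(2).tolist()))
out.sort(key=lambda t:t[0])
for o in out[:5]: print(o)
E
```

```text
t 7.0 tcp [518.6 -39.7 231.2] x [0.93  0.047 0.364] z [ 0.363  0.018 -0.932] F [ 0.6 -0.5 -1.7] open 33.36194735690751 grip 51.06142044067383
[ 0.979  0.367 -1.07   2.177  0.684  0.49  -2.085]Traceback (most recent call last):
  File "<stdin>", line 7, in <module>
    return func(*args, **kwargs)
    vector_fun = VectorFunction(
        fun_wrapped,
    ...<6 lines>...
        workers=workers
    )
    self._update_fun()
    ~~~~~~~~~~~~~~~~^^
    self.f = self.fun_wrapped(xp_copy(self.x))
             ~~~~~~~~~~~~~~~~^^^^^^^^^^^^^^^^^
    return np.atleast_1d(self.fun(x))
                         ~~~~~~~~^^^
    return self.f(x, *self.args, **self.kwargs)
           ~~~~~~^^^^^^^^^^^^^^^^^^^^^^^^^^^^^^
  File "kin.py", line 18, in resid
    m=fk(q,p,sg); e+=list((m[:3,3]-x)/5)+list(40*(R.from_matrix(m[:3,:3]).inv()*R.from_rotvec(rv)).as_rotvec())
  File "kin.py", line 11, in fk
    d1,d3,a3,d5,a5,d7,by,ty=p
    ^^^^^^^^^^^^^^^^^^^^^^^
ValueError: too many values to unpack (expected 8)
```

```bash
sed -i 's/d1,d3,a3,d5,a5,d7,by,ty=p$/d1,d3,a3,d5,a5,d7,by,ty=p[:8]/' kin.py
cat > fit.py <<'E'
from kin import *
import itertools
L=json.load(open('log.json')); out=[]
for sg in itertools.product((1,-1),repeat=4):
  for by in(0,3.14):
   for ty in(0,3.14,1.57,-1.57):
    q=least_squares(resid,[300,300,50,350,50,200,by,ty,0],args=(sg,L),max_nfev=60); out.append((round(q.cost,2),sg,q.x.round(2).tolist()))
out.sort(key=lambda t:t[0])
for o in out[:5]: print(o)
E
python3 fit.py
```

```text
(np.float64(2448.63), (-1, -1, 1, 1), [-19.93, 471.91, 933.03, -582.08, 219.55, 133.82, 0.05, 1.74, 13.73])
(np.float64(2448.63), (-1, -1, 1, 1), [-19.82, 471.79, 933.04, -581.99, 219.53, 133.78, 0.05, 1.74, 13.72])
(np.float64(2448.63), (-1, -1, 1, 1), [-19.83, 471.8, 933.03, -582.01, 219.53, 133.78, 0.05, 1.74, 13.72])
(np.float64(2448.63), (-1, -1, 1, 1), [-19.83, 471.8, 933.03, -582.01, 219.53, 133.78, 0.05, -4.54, 13.72])
(np.float64(2448.63), (-1, -1, 1, 1), [-19.91, 471.9, 933.03, -582.07, 219.55, 133.82, 0.05, 1.74, 13.73])
```

```bash
cat > ori.py <<'E'
from kin import *
import itertools
L=json.load(open('log.json')); E_=R.from_euler; K=np.arange(4)*np.pi/2
tg=[R.from_rotvec(l[2]).as_matrix() for l in L]
def M(ax,ang): return R.from_euler(ax,np.ravel(ang)).as_matrix()
best=[]
for s in itertools.product((1,-1),repeat=7):
    tot=0
    for (q,x,rv),t in zip(L,tg):
        m=M('z',s[0]*q[0]+K)
        for i,ax in zip(range(1,4),'yzy'): m=(m[:,None]@M(ax,s[i]*q[i]+K)[None]).reshape(-1,3,3)
        n=M('z',s[4]*q[4]+K)
        for i,ax in zip((5,6),'yz'): n=(n[:,None]@M(ax,s[i]*q[i]+K)[None]).reshape(-1,3,3)
        # trace(t^T m n) over pairs
        A=np.einsum('ji,ajk->aik',t,m).transpose(0,2,1).reshape(len(m),9); tot=tot+np.arccos(np.clip((A@n.reshape(-1,9).T-1)/2,-1,1))
    k=np.argsort(tot.ravel())[:4]
    best+=[(tot.ravel()[j],s,np.unravel_index(j,(4,)*7)) for j in k]
best.sort(key=lambda b:b[0])
for b in best[:12]: print(round(float(b[0]),3),b[1],[int(v) for v in b[2]])
E
time python3 ori.py
```

```text
0.0 (-1, -1, 1, 1, 1, -1, -1) [2, 2, 2, 0, 2, 2, 3]
0.0 (-1, -1, 1, -1, 1, 1, -1) [2, 2, 0, 0, 2, 2, 1]
0.0 (-1, 1, 1, 1, 1, -1, -1) [0, 2, 0, 0, 2, 2, 3]
0.0 (-1, -1, -1, -1, -1, -1, -1) [2, 0, 0, 0, 0, 0, 3]
0.0 (-1, 1, -1, 1, 1, -1, -1) [0, 0, 0, 2, 2, 2, 3]
0.0 (-1, -1, -1, 1, 1, -1, -1) [2, 0, 2, 2, 2, 2, 3]
0.0 (-1, -1, 1, -1, -1, -1, -1) [2, 2, 0, 2, 0, 0, 3]
0.0 (-1, -1, -1, 1, -1, -1, -1) [2, 0, 2, 0, 2, 0, 3]
0.0 (-1, -1, -1, -1, 1, 1, -1) [2, 0, 0, 2, 2, 2, 1]
0.0 (-1, -1, 1, -1, 1, -1, -1) [2, 2, 0, 0, 0, 2, 3]
0.0 (-1, 1, -1, 1, -1, 1, -1) [0, 0, 0, 0, 0, 0, 1]
0.0 (-1, 1, -1, -1, 1, -1, -1) [0, 0, 2, 2, 0, 2, 3]
real	0m1.121s
user	0m1.501s
sys	0m0.118s
```

```bash
cat > arm7.py <<'E'
from kin import *
L=json.load(open('log.json')); SG=(-1,1,-1,1,-1,1,-1)
lo=np.array([-2.88,-.31,-1.54,.2,-1.41,.19,-2.57]);hi=np.array([2.88,2.03,1.56,2.42,4.55,2.02,2.57])
def rots(q):
    m=R.identity(); o=[m]
    for i,ax in enumerate('zyzyzyz'): m=m*E(ax,SG[i]*q[i]+(np.pi/2 if i==6 else 0)); o.append(m)
    return o
# offsets: frame index, axis
OFF=[(0,2),(3,2),(3,0),(4,0),(5,2),(5,0),(6,0),(7,2)]
def cols(q): 
    o=rots(q); return np.array([o[i].as_matrix()[:,a] for i,a in OFF]).T
A=np.vstack([cols(l[0]) for l in L]); b=np.concatenate([l[1] for l in L])
lam=1e-3; P=np.linalg.solve(A.T@A+lam*np.eye(len(OFF)),A.T@b)
def fk7(q): o=rots(q); return cols(q)@P,o[7]
def ik(pos,rot,q0,w=.02,qn=None):
    qn=q0 if qn is None else qn
    f=lambda q:np.r_[(fk7(q)[0]-pos)/2,100*(fk7(q)[1].inv()*rot).as_rotvec(),w*(q-np.array(qn))]
    return least_squares(f,np.clip(q0,lo+.01,hi-.01),bounds=(lo+.03,hi-.03))
E
python3 - <<'E'
from arm7 import *
from tgt import *
print(P.round(1),(A@P-b).round(1))
for half in(0,1):
    r=RT*E('z',np.pi*half)
    best=[]
    rng=np.random.default_rng(0)
    for k in range(25):
        q=ik(tcp(-1.5,0,0),r,rng.uniform(lo,hi),w=.05,qn=(lo+hi)/2)
        p,rr=fk7(q.x); best.append((np.linalg.norm(p-tcp(-1.5,0,0)),np.rad2deg((rr.inv()*r).magnitude()),np.min(np.minimum(q.x-lo,hi-q.x)),q.x.round(2).tolist()))
    best=[b for b in best if b[0]<3 and b[1]<1]; best.sort(key=lambda b:-b[2]); print(half,len(best)); [print(b) for b in best[:6]]
E
```

```text
[ 114.4  423.3  -14.4 -172.2  389.5   70.4  -71.9  113.2] [ 4.   3.3  0.2 -4.8  2.3 -1.1  5.9 -7.1  0.7]Traceback (most recent call last):
  File "<stdin>", line 9, in <module>
  File "arm7.py", line 18, in ik
    return least_squares(f,np.clip(q0,lo+.01,hi-.01),bounds=(lo+.03,hi-.03))
    return func(*args, **kwargs)
    raise ValueError("Initial guess is outside of provided bounds")
ValueError: Initial guess is outside of provided bounds
```

```bash
sed -i 's/lo+.01,hi-.01/lo+.04,hi-.04/; s/^OFF=.*/OFF=[(0,2),(1,0),(3,2),(3,0),(3,1),(4,0),(5,2),(5,0),(5,1),(7,2),(7,0)]/; s/^lam=.*P=.*/P0=np.array([300,0,400,0,0,0,390,0,0,150,0.]);lam=1e-2;P=P0+np.linalg.solve(A.T@A+lam*np.eye(len(OFF)),A.T@(b-A@P0))/' arm7.py
cat > feas.py <<'E'
from arm7 import *
from tgt import *
print(P.round(1),(A@P-b).round(1))
for half in(0,1):
    r=RT*E('z',np.pi*half); t=tcp(-1.5,0,0)
    best=[]
    rng=np.random.default_rng(0)
    for k in range(25):
        q=ik(t,r,rng.uniform(lo,hi),w=.05,qn=(lo+hi)/2)
        p,rr=fk7(q.x); best.append((round(np.linalg.norm(p-t),1),np.rad2deg((rr.inv()*r).magnitude()).round(2),np.min(np.minimum(q.x-lo,hi-q.x)).round(2),q.x.round(2).tolist()))
    best=[b for b in best if b[0]<3 and b[1]<1]; best.sort(key=lambda b:-b[2]); print(half,len(best)); [print(b) for b in best[:6]]
E
python3 feas.py
```

```text
[301.9  15.3 415.7  39.7   9.9 -44.  443.2  24.4 -24.4 178.8 -13.3] [ 0.3  0.5 -0.5 -1.3  1.1 -1.2  0.9 -1.8  1.6]
0 12
(np.float64(0.0), np.float64(0.0), np.float64(0.03), [-0.14, 0.46, 0.31, 2.12, -1.37, 0.22, -0.11])
(np.float64(0.0), np.float64(0.0), np.float64(0.03), [-0.14, 0.46, 0.31, 2.12, -1.37, 0.22, -0.11])
(np.float64(0.0), np.float64(0.0), np.float64(0.03), [-0.14, 0.46, 0.31, 2.12, -1.37, 0.22, -0.11])
(np.float64(0.0), np.float64(0.0), np.float64(0.03), [-0.93, 1.02, 1.34, 2.13, 4.52, 0.94, -0.17])
(np.float64(0.0), np.float64(0.0), np.float64(0.03), [-0.14, 0.46, 0.31, 2.12, -1.37, 0.22, -0.11])
(np.float64(0.0), np.float64(0.0), np.float64(0.03), [-0.14, 0.46, 0.31, 2.12, -1.37, 0.22, -0.11])
1 7
(np.float64(0.0), np.float64(0.0), np.float64(0.1), [0.76, 0.58, -0.76, 2.32, 2.11, 0.32, -0.25])
(np.float64(0.0), np.float64(0.0), np.float64(0.1), [0.76, 0.58, -0.76, 2.32, 2.11, 0.32, -0.25])
(np.float64(0.0), np.float64(0.0), np.float64(0.1), [0.76, 0.58, -0.76, 2.32, 2.11, 0.32, -0.25])
(np.float64(0.0), np.float64(0.0), np.float64(0.1), [0.76, 0.58, -0.76, 2.32, 2.11, 0.32, -0.25])
(np.float64(0.0), np.float64(0.0), np.float64(0.1), [0.76, 0.58, -0.76, 2.32, 2.11, 0.32, -0.25])
(np.float64(0.0), np.float64(0.0), np.float64(0.1), [0.76, 0.58, -0.76, 2.32, 2.11, 0.32, -0.25])
```

```bash
python3 - <<'E'
from arm7 import *
s=load('s1');d=load('d1')
print('driver scene',onz(s,326,212,10).round(),onz(s,355,254,5).round(),'side',onz(d,270,287,10).round(),onz(d,284,248,5).round())
print('red',onz(s,290,196,8).round(), onz(s,300,210,8).round(),'cradle base',onz(d,320,284,0).round(),onz(s,325,268,0).round())
q0=arm.get_state()['joints']; print(q0.round(2)); 
for y in(-.5,-.25,0,.25,.5):
    q=q0.copy(); p0=arm.get_state()['tcp_pos']
    for a in np.linspace(0,1,11)[1:]:
        tgt=p0+(np.array([440,-130,90])-p0)*a
        r0=R.from_rotvec(arm.get_state()['ee_rot']); rv=(r0.inv()*down(y)).as_rotvec(); q=ik(tgt,r0*R.from_rotvec(rv*a),q,w=.5).x
    qa=q.copy()
    for a in np.linspace(0,1,19)[1:]: q=ik([440,-130,130],down(y)*E('z',-np.pi*a),q,w=.5).x
    p,rr=fk7(q); print(y,qa.round(2),'->',q.round(2),np.linalg.norm(p-[440,-130,130]).round(1),np.rad2deg((rr.inv()*down(y)*E('z',-np.pi)).magnitude()).round(1))
E
```

```text
driver scene [377. -81.  10.] [417.  68.   5.] side [ 382. -101.   10.] [421.  67.   5.]
red [ 410. -195.    8.] [ 424. -139.    8.] cradle base [522. -86.   0.] [504.  39.  -0.]
[ 0.98  0.37 -1.07  2.18  0.68  0.49 -2.08]
-0.5 [ 0.86  0.59 -0.7   2.21  0.71  0.58 -2.45] -> [ 1.35  0.91 -1.34  2.3   1.16  0.99  0.32] 0.0 0.0
-0.25 [ 0.9   0.61 -0.76  2.21  0.77  0.6  -2.25] -> [ 1.37  0.95 -1.36  2.31  1.19  1.03  0.56] 0.0 0.0
0 [ 0.93  0.63 -0.81  2.22  0.82  0.62 -2.05] -> [ 1.39  0.98 -1.38  2.3   1.21  1.06  0.81] 0.0 0.0
0.25 [ 0.97  0.66 -0.86  2.22  0.87  0.65 -1.85] -> [ 1.4   1.01 -1.39  2.3   1.23  1.09  1.05] 0.0 0.0
0.5 [ 1.01  0.68 -0.91  2.23  0.92  0.67 -1.65] -> [ 1.41  1.05 -1.41  2.3   1.25  1.12  1.3 ] 0.0 0.0
```

```bash
python3 - <<'E'
from h import *
plan([500,140,200],down(.044),9)
s=load('s1');d=load('d1')
w=load('w5'); print('red',[onz(w,*p,8,True).round()[:2] for p in((432,287),(452,264),(516,276),(497,324))],'plain',[onz(w,*p,8,True).round()[:2] for p in((80,235),(45,160))])
E
```

```text
[[-0.002, -0.592, 0.01], [-0.075, -0.668, 0.095]]
[[-0.002, -0.592, 0.01], [-0.072, -0.668, 0.098]]
[[-0.002, -0.592, 0.01], [-0.068, -0.668, 0.1]]
[[-0.002, -0.592, 0.01], [-0.064, -0.668, 0.103]]
[[-0.002, -0.592, 0.01], [-0.06, -0.668, 0.106]]
[[-0.002, -0.592, 0.01], [-0.056, -0.668, 0.108]]
[[-0.002, -0.592, 0.01], [-0.052, -0.668, 0.11]]
[[-0.002, -0.592, 0.01], [-0.048, -0.668, 0.112]]
[[-0.002, -0.592, 0.01], [-0.044, -0.668, 0.114]]
red [array([ 420., -148.]), array([ 447., -166.]), array([ 434., -247.]), array([ 374., -238.])] plain [array([460., 240.]), array([547., 283.])]
```

Request:
drive_tool --plan '[[[0,-0.59,0],[-0.07,-0.67,0.1],-1],[[0,-0.59,0],[-0.07,-0.67,0.1],-1],[[0,-0.59,0],[-0.07,-0.67,0.1],-1],[[0,-0.59,0],[-0.06,-0.67,0.1],-1],[[0,-0.59,0],[-0.06,-0.67,0.11],-1],[[0,-0.59,0],[-0.06,-0.67,0.11],-1],[[0,-0.59,0.03],[-0.05,-0.67,0.11],-1],[[0,-0.59,0.03],[-0.05,-0.67,0.11],-1],[[0,-0.59,0.03],[-0.04,-0.67,0.11],-1],[[0,0,0],[0,0,0],-1],[[0,0,0],[0,0,0],-1]]'

```text
time_s: 8.1
tcp_pos: [498.4, 140.8, 197.1]
ee_rot: [3.14, 0.072, -0.001]
contact_force: [0.4, -0.4, -2.6]
opening: 33.2
grasp_force: 50.9
```

```bash
python3 - <<'E'
from kin import *
st();log(); s=arm.get_state(); print(np.rad2deg((R.from_rotvec(s['ee_rot']).inv()*down(.044)).as_rotvec()).round(2))
E
```

```text
t 8.1 tcp [498.4 140.8 197.1] x [ 0.999  0.046 -0.   ] z [-0. -0. -1.] F [ 0.4 -0.4 -2.6] open 33.20523410195079 grip 50.915510058403015
[ 0.452  0.584 -0.996  1.959  0.613  0.936 -2.378]
[0.02 0.02 0.11]
```

Request:
drive_tool --plan '[[[0,0,0],[0,0,0.8],-1],[[0,0,0],[0,0,0.9],-1],[[0,0,0],[0,0,0.9],-1],[[0,0,0],[0,0,0.7],-1],[[0,0,0],[0,0,0.25],-1],[[0,0,0],[0,0,0.1],-1],[[0,0,0],[0,0,0.05],-1],[[0,0,0],[0,0,0.03],-1],[[0,0,0],[0,0,0],-1]]'

```text
time_s: 9.0
tcp_pos: [499.1, 140.5, 86.8]
ee_rot: [-3.14, -0.07, -0.0]
contact_force: [-0.1, -0.6, -3.1]
opening: 33.2
grasp_force: 51.0
```

Request:
drive_tool --plan '[[[0,0,0],[0,0,0.04],-1],[[0,0,0],[0,0,0.03],-1],[[0,0,0],[0,0,0],-1]]'

```text
time_s: 9.3
tcp_pos: [498.9, 140.6, 84.8]
ee_rot: [3.141, 0.07, -0.001]
contact_force: [-1.7, -0.3, 6.4]
opening: 33.0
grasp_force: 52.0
```

Request:
drive_tool --plan '[[[0,0,0],[0,0,0],0.4],[[0,0,0],[0,0,0],0.4],[[0,0,0],[0,0,-0.5],0.4],[[0,0,0],[0,0,-1],0.4],[[0,0,-1],[0,0,0],0.4],[[0,0,-1],[0,0,0],0.4],[[0,0,-1],[0,0,0],0.4],[[0,0,-1],[0,0,0],0.4],[[0,0,-1],[0,0,0],0.4],[[0,0,-1],[0,0,0],0.4],[[0,0,-1],[0,0,0],0.4],[[0,0,-1],[0,0,0],0.4]]' --newtons 50

```text
time_s: 10.5
tcp_pos: [498.8, 140.5, 130.0]
ee_rot: [-2.998, -0.937, 0.001]
contact_force: [0.8, -0.7, -0.2]
opening: 60.0
grasp_force: 0.0
```

Request:
drive_tool --plan '[[[0,0,-1],[0,0,0],0.4],[[0,0,-1],[0,0,0],0.4],[[0,0,-1],[0,0,0],0.4],[[0,0,-1],[0,0,0],0.4],[[0,0,-1],[0,0,0],0.4],[[0,0,-1],[0,0,0],0.4],[[0,0,-1],[0,0,0],0.4],[[0,0,-1],[0,0,0],0.4],[[0,0,-1],[0,0,0],0.4],[[0,0,-1],[0,0,0],0.4],[[0,0,-1],[0,0,0],0.4],[[0,0,-1],[0,0,0],0.4]]'

```text
time_s: 11.7
tcp_pos: [498.9, 140.4, 130.0]
ee_rot: [-2.358, -2.075, 0.001]
contact_force: [-0.4, 0.3, 0.4]
opening: 59.7
grasp_force: 0.0
```

Request:
drive_tool --plan '[[[0,0,-1],[0,0,0],0.4],[[0,0,-1],[0,0,0],0.4],[[0,0,-1],[0,0,0],0.4],[[0,0,-1],[0,0,0],0.4],[[0,0,-1],[0,0,0],0.4],[[0,0,-1],[0,0,0],0.4],[[0,0,-1],[0,0,0],0.4],[[0,0,-1],[0,0,0],0.4],[[0,0,-1],[0,0,0],0.4],[[0,0,-1],[0,0,0],0.4],[[0,0,-1],[0,0,0],0.4],[[0,0,-1],[0,0,0],0.4]]'

```text
time_s: 12.9
tcp_pos: [498.9, 140.2, 130.0]
ee_rot: [-1.31, -2.855, 0.0]
contact_force: [-0.5, -0.1, 0.8]
opening: 59.7
grasp_force: 0.0
```

Request:
drive_tool --plan '[[[0,0,-1],[0,0,0],0.4],[[0,0,-1],[0,0,0],0.4],[[0,0,-1],[0,0,0],0.4],[[0,0,-1],[0,0,0],0.4],[[0,0,-1],[0,0,0],0.4],[[0,0,-1],[0,0,0],0.4],[[0,0,-1],[0,0,0],0.4],[[0,0,-1],[0,0,0],0.4],[[0,0,-1],[0,0,0],0.4],[[0,0,-1],[0,0,0],0.4],[[0,0,-1],[0,0,0],0.4],[[0,0,-1],[0,0,0],0.4]]'

```text
time_s: 14.1
tcp_pos: [499.0, 140.1, 129.9]
ee_rot: [-0.036, -3.141, 0.0]
contact_force: [-0.5, -0.4, -0.6]
opening: 59.8
grasp_force: 0.0
```

Request:
drive_tool --plan '[[[0,0,-1],[0,0,0],0.4],[[0,0,0],[0,0,0],0.4],[[0,0,0],[0,0,0],0.4]]'

```text
time_s: 14.4
tcp_pos: [498.8, 140.3, 129.5]
ee_rot: [0.066, -3.14, -0.001]
contact_force: [-0.0, 0.4, -0.6]
opening: 59.6
grasp_force: 0.0
```

```bash
python3 - <<'E'
from kin import *
st();log(); s=arm.get_state(); rt=R.from_rotvec(s['ee_rot']); print(np.rad2deg((rt.inv()*down(.044+np.pi)).as_rotvec()).round(2), 'shift to (499,140.6)',rt.inv().apply(np.array([499,140.6,84.6])-s['tcp_pos']).round(1))
snap('wrist','w6')
E
```

```text
t 14.4 tcp [498.8 140.3 129.5] x [-0.999 -0.042  0.001] z [-0.001  0.    -1.   ] F [-0.   0.4 -0.6] open 59.564685779451025 grip 0.0
[ 0.625  1.069 -1.378  1.986  1.161  1.215  0.377]
[ 0.02 -0.06 -0.1 ] shift to (499,140.6) [-0.3  0.3 44.9]
```

View pics/w6.png

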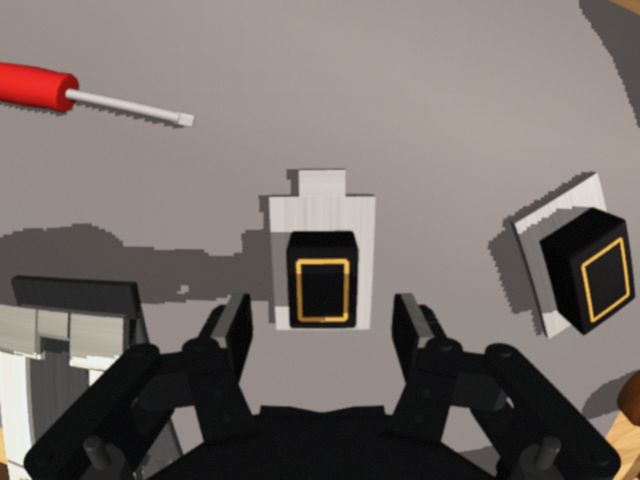

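The half turn is done. The film back is centred at (322,265) between the pads, with its tab pointing up in the image at (322,182).

```bash
python3 - <<'E'
from h import *
w=load('w6'); t=np.array([498.9,140.3,129.7]); r=down(.044+np.pi)
for uv in((268.5,196.5),(376,195.5),(298,170),(346,170)): print(r.inv().apply(onz(w,*uv,8,True)-t).round(1))
E
```

```text
[ 39.5 -26.8 121.7]
[ 39.9  29.8 121.7]
[ 53.3 -11.  121.7]
[ 53.3  13.7 121.7]
```

Request:
drive_tool --plan '[[[0,0,0],[0,0,0.7],0.4],[[0,0,0],[0,0,0.5],0.4],[[0,0,0],[0,0,0.3],0.4],[[0,0,0],[0,0,0],-1],[[0,0,0],[0,0,0],-1],[[0,0,0],[0,0,0],-1],[[0,0,0],[0,0,0],-1],[[0,0,0],[0,0,0],-1]]' --newtons 50

```text
time_s: 15.25
tcp_pos: [498.6, 140.5, 84.2]
ee_rot: [0.07, -3.14, -0.001]
contact_force: [-0.5, -0.3, -2.0]
opening: 33.1
grasp_force: 50.8
```

Request:
drive_tool --plan '[[[0,0,0],[0,0,-0.4],-1],[[0,0,0],[0,0,-0.9],-1],[[0,0,0],[0,0,-1],-1],[[0,0,0],[0,0,-1],-1],[[0,0,0],[0,0,-1],-1],[[0,0,0],[0,0,-0.6],-1]]'

```text
time_s: 15.85
tcp_pos: [498.8, 141.3, 233.9]
ee_rot: [-0.072, 3.14, 0.003]
contact_force: [-0.2, -0.3, -2.6]
opening: 33.3
grasp_force: 50.8
```

```bash
cat > tgt.py <<'E'
from h import *
O=np.array([603.2,-32.,58.]); RC=R.from_euler('z',.048)*R.from_euler('y',-np.pi/6); RT=RC*R.from_euler('x',np.pi)*R.from_euler('z',np.pi)
def tcp(x,y,h,fx=.3): return O+RC.apply([x-fx,y,h+84.5])
def err():
    s=arm.get_state(); e=RC.inv().apply(s['tcp_pos']-O)-[-.3,0,84.5]
    print('film in cradle frame',e.round(1),'rot err (tool, units of 4deg)',(np.rad2deg((R.from_rotvec(s['ee_rot']).inv()*RT).as_rotvec())/4).round(2)); st(); print(s['joints'].round(2))
E
python3 - <<'E'
from tgt import *
st(); plan(tcp(-1.5,0,62),RT,11)
E
```

```text
t 15.85 tcp [498.8 141.3 233.9] x [-0.999 -0.046 -0.001] z [ 0.001  0.002 -1.   ] F [-0.2 -0.3 -2.6] open 33.2896637242416 grip 50.80221354961395
[[0.001, -0.681, -0.004], [-0.065, -0.54, 0.151]]
[[0.001, -0.681, -0.004], [-0.058, -0.54, 0.154]]
[[0.001, -0.681, -0.004], [-0.05, -0.54, 0.156]]
[[0.001, -0.681, -0.004], [-0.043, -0.54, 0.158]]
[[0.001, -0.681, -0.004], [-0.035, -0.54, 0.16]]
[[0.001, -0.681, -0.004], [-0.027, -0.54, 0.162]]
[[0.001, -0.681, -0.004], [-0.019, -0.54, 0.163]]
[[0.001, -0.681, -0.004], [-0.012, -0.54, 0.164]]
[[0.001, -0.681, -0.004], [-0.004, -0.54, 0.164]]
[[0.001, -0.681, -0.004], [0.004, -0.54, 0.164]]
[[0.001, -0.681, -0.004], [0.012, -0.54, 0.164]]
```

Request:
drive_tool --plan '[[[0,-0.68,0],[-0.06,-0.54,0.15],-1],[[0,-0.68,0],[-0.06,-0.54,0.15],-1],[[0,-0.68,0],[-0.05,-0.54,0.16],-1],[[0,-0.68,0],[-0.04,-0.54,0.16],-1],[[0,-0.68,0],[-0.04,-0.54,0.16],-1],[[0,-0.68,0],[-0.03,-0.54,0.16],-1],[[0,-0.68,0],[-0.02,-0.54,0.16],-1],[[0,-0.68,0],[-0.01,-0.54,0.16],-1],[[0,-0.68,0],[0,-0.54,0.16],-1],[[0,-0.68,0],[0,-0.54,0.16],-1],[[0,-0.68,0],[0.01,-0.54,0.16],-1],[[0,0,0],[0,0,0],-1]]'

```text
time_s: 17.05
tcp_pos: [526.4, -39.2, 180.7]
ee_rot: [-0.054, 2.623, 0.012]
contact_force: [0.6, 0.6, -3.7]
opening: 33.4
grasp_force: 50.8
```

Request:
drive_tool --plan '[[[0,0,0],[0,0,0],-1],[[0,0,0],[0,0,0],-1]]'

```text
time_s: 17.25
tcp_pos: [528.0, -35.6, 182.5]
ee_rot: [-0.06, 2.62, 0.017]
contact_force: [-0.6, 0.6, -2.5]
opening: 33.2
grasp_force: 50.8
```

```bash
python3 - <<'E'
from tgt import *
err()
E
```

```text
film in cradle frame [-2.6  0.  61. ] rot err (tool, units of 4deg) [-0.01 -0.03 -0.03]
t 17.25 tcp [528.  -35.6 182.5] x [-0.866 -0.039 -0.498] z [ 0.497  0.023 -0.867] F [-0.6  0.6 -2.5] open 33.19177982261919 grip 50.82168102264404
[ 1.17  0.87 -1.44  2.28  1.63  0.78  0.34]
```

Request:
drive_tool --plan '[[[0,0,0],[-0.02,0,0.5],-1],[[0,0,0],[0,0,0.6],-1],[[0,0,0],[0,0,0.3],-1],[[0,0,0],[0,0,0.14],-1],[[0,0,0],[0,0,0],-1],[[0,0,0],[0,0,0],-1]]'

```text
time_s: 17.85
tcp_pos: [551.2, -35.0, 142.3]
ee_rot: [-0.059, 2.62, 0.017]
contact_force: [-0.2, -0.4, -1.8]
opening: 33.4
grasp_force: 50.8
```

```bash
python3 - <<'E'
from tgt import *
err(); s=snap('scene','s2');d=snap('side','d2');w=snap('wrist','w7'); err()
def cr(c,x,y,w,h): return cv2.resize(c['image'][y:y+h,x:x+w,::-1],(400,300),interpolation=cv2.INTER_CUBIC)
cv2.imwrite('pics/crop3.png',np.vstack([np.hstack([cr(s,224,220,104,78),cr(d,308,210,96,72)]),np.hstack([cr(w,160,40,320,240),cr(w,0,0,640,480)])]))
E
```

```text
film in cradle frame [-2.6 -0.5 14.6] rot err (tool, units of 4deg) [-0.01 -0.04 -0.04]
t 17.85 tcp [551.2 -35.  142.3] x [-0.866 -0.039 -0.498] z [ 0.497  0.023 -0.867] F [-0.2 -0.4 -1.8] open 33.43883921314083 grip 50.801705718040466
[ 1.08  0.94 -1.33  2.24  1.76  0.79  0.27]
film in cradle frame [-2.7 -1.1 14.6] rot err (tool, units of 4deg) [-0.02 -0.03 -0.04]
t 18.0 tcp [551.2 -35.6 142.4] x [-0.866 -0.039 -0.498] z [ 0.498  0.022 -0.867] F [-0.6  0.2 -1.9] open 33.20248894994118 grip 50.80194890499115
[ 1.08  0.94 -1.33  2.24  1.76  0.79  0.27]
```

View pics/crop3.png

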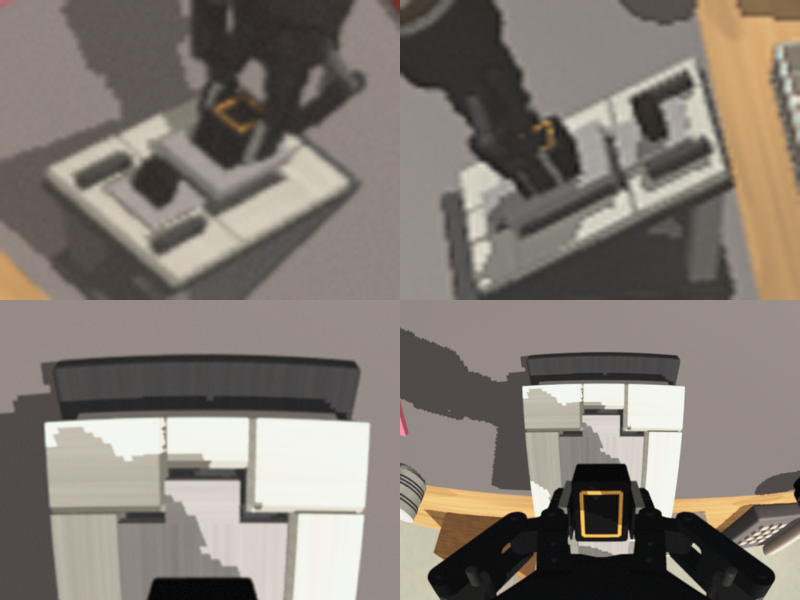

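```bash
cat > m4.py <<'E'
from tgt import *
w=load('w7'); C=lambda u,v:(160+u/1.25-.4,40+v/1.25-.4)
def at(u,v,z):
    a,d=ray(w,*C(u,v-300),True); a=RC.inv().apply(a-O); d=RC.inv().apply(d); return (a+d*(z-a[2])/d[2]).round(1)
for n,u,v,z in(('face -76,-58',46,422,8),('face -76,58',369,422,8),('seam -42,-58',52,512,8),('seam -42,58',362,514,8),('slot wall top, y-14',166,430,8),('slot wall y14',248,430,8),('tab -54,-12',166,481,22.6),('tab -54,12',240,481,22.6)): print(n,at(u,v,z))
E
python3 m4.py
```

```text
face -76,-58 [-76.  -55.4   8. ]
face -76,58 [-75.9  59.7   8. ]
seam -42,-58 [-43.  -55.2   8. ]
seam -42,58 [-42.   59.1   8. ]
slot wall top, y-14 [-71.5 -12.3   8. ]
slot wall y14 [-71.5  15.9   8. ]
tab -54,-12 [-55.8 -11.4  22.6]
tab -54,12 [-55.8  12.2  22.6]
```

The view shows the tab over the slot, tab end at panel (166–240,481) and slot walls at x=166 and 248. It sits about 1.6 mm towards -y and slightly downhill, so I'll correct that and lower gently.

Request:
drive_tool --plan '[[[0,0,0],[-0.02,0.05,0],-1],[[0,0,0],[0,0,0.12],-1],[[0,0,0],[0,0,0.12],-1],[[0,0,0],[0,0,0.07],-1],[[0,0,0],[0,0,0.05],-1],[[0,0,0],[0,0,0],-1]]'

```text
time_s: 18.6
tcp_pos: [557.2, -33.8, 132.6]
ee_rot: [-0.058, 2.62, 0.016]
contact_force: [1.3, 0.3, -2.8]
opening: 33.1
grasp_force: 50.9
```

```bash
python3 - <<'E'
from tgt import *
err()
E
```

```text
film in cradle frame [-2.3  0.4  3.1] rot err (tool, units of 4deg) [-0.02 -0.04 -0.05]
t 18.6 tcp [557.2 -33.8 132.6] x [-0.867 -0.038 -0.497] z [ 0.497  0.023 -0.867] F [ 1.3  0.3 -2.8] open 33.14017069423126 grip 50.92513561248779
[ 1.06  0.97 -1.31  2.23  1.79  0.8   0.25]
```

Request:
drive_tool --plan '[[[0,0,0],[0,0,0.03],-1],[[0,0,0],[0,0,0.03],-1],[[0,0,0],[0,0,0.02],-1],[[0,0,0],[0,0,0],-1]]'

```text
time_s: 19.0
tcp_pos: [558.3, -33.7, 130.7]
ee_rot: [-0.058, 2.62, 0.016]
contact_force: [1.1, 0.1, -1.7]
opening: 32.8
grasp_force: 50.9
```

Request:
drive_tool --plan '[[[0,0,0],[0,0,0.03],-1],[[0,0,0],[0,0,0.03],-1],[[0,0,0],[0,0,0],-1]]'

```text
time_s: 19.3
tcp_pos: [559.0, -33.7, 129.3]
ee_rot: [-0.058, 2.62, 0.016]
contact_force: [-3.1, -0.9, 2.1]
opening: 33.3
grasp_force: 51.3
```

```bash
python3 - <<'E'
from tgt import *
err()
E
```

```text
film in cradle frame [-2.3  0.4 -0.6] rot err (tool, units of 4deg) [-0.02 -0.04 -0.04]
t 19.3 tcp [559.  -33.7 129.3] x [-0.866 -0.039 -0.498] z [ 0.497  0.022 -0.867] F [-3.1 -0.9  2.1] open 33.28829761757456 grip 51.34933054447174
[ 1.05  0.97 -1.3   2.23  1.8   0.8   0.25]
```

Request:
drive_tool --plan '[[[0,0,0],[0,0,0.03],-1],[[0,0,0],[0,0,0],-1]]'

```text
time_s: 19.5
tcp_pos: [559.0, -33.6, 129.3]
ee_rot: [-0.059, 2.62, 0.014]
contact_force: [-13.7, -4.6, 15.5]
opening: 33.0
grasp_force: 53.6
```

```bash
python3 - <<'E'
from tgt import *
err(); print(arm.get_state()['ft_torque'])
E
```

```text
film in cradle frame [-2.4  0.5 -0.7] rot err (tool, units of 4deg) [-0.04 -0.03 -0.03]
t 19.5 tcp [559.  -33.6 129.3] x [-0.866 -0.039 -0.498] z [ 0.498  0.021 -0.867] F [-13.7  -4.6  15.5] open 33.048740707423576 grip 53.55571389198303
[ 1.05  0.97 -1.3   2.23  1.8   0.8   0.25]
[-0.31637434  1.17076289 -0.36639753]
```

Request:
drive_tool --plan '[[[0,0,0],[0,0,-0.03],-1],[[0,0,0],[0,0,0],0.4],[[0,0,0],[0,0,0],0.4],[[0,0,0],[0,0,0],0.4],[[0,0,0],[0,0,-0.4],0.4],[[0,0,0],[0,0,-0.8],0.4],[[0,0,0],[0,0,-0.8],0.4],[[0,0,0],[0,0,0],0.4]]'

```text
time_s: 20.3
tcp_pos: [529.3, -34.8, 183.0]
ee_rot: [-0.06, 2.618, 0.015]
contact_force: [0.6, -0.2, 0.6]
opening: 59.6
grasp_force: 0.0
```

```bash
python3 - <<'E'
from tgt import *
err(); s=snap('scene','s3');d=snap('side','d3');w=snap('wrist','w8')
def cr(c,x,y,w,h): return cv2.resize(c['image'][y:y+h,x:x+w,::-1],(400,300),interpolation=cv2.INTER_CUBIC)
cv2.imwrite('pics/crop4.png',np.vstack([np.hstack([cr(s,224,220,104,78),cr(d,308,210,96,72)]),np.hstack([cr(w,200,40,240,180),cr(w,0,0,640,480)])]))
E
```

```text
film in cradle frame [-1.3  0.8 60.8] rot err (tool, units of 4deg) [-0.03 -0.   -0.03]
t 20.3 tcp [529.3 -34.8 183. ] x [-0.865 -0.04  -0.5  ] z [ 0.499  0.022 -0.866] F [ 0.6 -0.2  0.6] open 59.55178935060487 grip 0.0
[ 1.16  0.86 -1.43  2.28  1.63  0.78  0.33]
```

View pics/crop4.png

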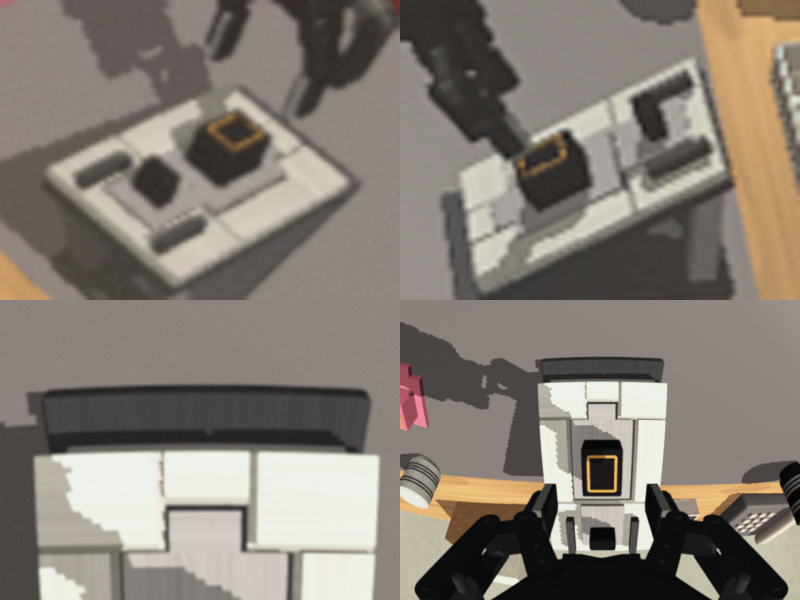

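The film back is seated flush: in the scene and side crops its plate is level with the face, with the tab in its slot at wrist panel (205,515). The knob is at panel (602,538). Next I move above the knob.

Request:
drive_tool --plan '[[[0,0,0],[-0.6,0,0],0.1],[[0,0,0],[-0.8,0,0],0.1],[[0,0,0],[-0.8,0,0],0.1],[[0,0,0],[-0.37,0,0],0.1],[[0,0,0],[0,0,0],0.1],[[0,0,0],[0,0,0],0.1]]'

```text
time_s: 21.05
tcp_pos: [595.2, -31.8, 218.3]
ee_rot: [-0.059, 2.622, 0.017]
contact_force: [-0.6, -0.2, -0.3]
opening: 46.9
grasp_force: 0.0
```

```bash
python3 - <<'E'
from tgt import *
w=load('w8')
def at(u,v,z):
    a,d=ray(w,u,v,True); a=RC.inv().apply(a-O); d=RC.inv().apply(d); return (a+d*(z-a[2])/d[2]).round(1)
# knob top by dark mask near (323,381)
g=cv2.cvtColor(w['image'],cv2.COLOR_RGB2GRAY)[355:410,295:350]; m=(g<40).astype(np.uint8)
n,l,s,c=cv2.connectedComponentsWithStats(m); print([(s[i].tolist(),c[i].round(1).tolist()) for i in range(1,n) if s[i][4]>40])
print('knob',at(323,381,39))
err()
E
```

```text
[([9, 9, 40, 35, 1347], [28.5, 26.3])]
knob [64.4  1.5 39. ]
film in cradle frame [73.6  0.6 58.4] rot err (tool, units of 4deg) [-0.01 -0.07 -0.04]
t 21.05 tcp [595.2 -31.8 218.3] x [-0.867 -0.039 -0.496] z [ 0.495  0.023 -0.868] F [-0.6 -0.2 -0.3] open 46.89043153954176 grip 0.0
[ 1.09  0.87 -1.44  2.11  1.49  0.82  0.49]
```

```bash
python3 - <<'E'
from tgt import *
w=load('w8')
def at(u,v,z):
    a,d=ray(w,u,v,True); a=RC.inv().apply(a-O); d=RC.inv().apply(d); return (a+d*(z-a[2])/d[2]).round(1)
print(at(304,399,39),at(344,399,39),at(323,363.5,15),at(323,375,39))
w=load('w4'); print(at(200+305/2.66,47/2.66,39),at(200+415/2.66,50/2.66,39))
E
```

```text
[ 79.1 -10.2  39. ] [79.2 14.3 39. ] [68.9  1.5 15. ] [59.8  1.5 39. ]
[68.9 13.2 39. ] [ 68.5 -11.4  39. ]
```

Request:
drive_tool --plan '[[[0,0,0],[-0.05,0,0.5],0.1],[[0,0,0],[0,0,0.6],0.1],[[0,0,0],[0,0,0.3],0.1],[[0,0,0],[0,0,0.15],0.1],[[0,0,0],[0,0,0.1],0.1],[[0,0,0],[0,0,0.05],0.1],[[0,0,0],[0,0,0],0.1]]'

```text
time_s: 21.75
tcp_pos: [622.7, -30.8, 176.3]
ee_rot: [-0.058, 2.62, 0.016]
contact_force: [0.1, -0.4, 0.8]
opening: 46.8
grasp_force: 0.0
```

Request:
drive_tool --plan '[[[0,0,0],[0,0,0],-1],[[0,0,0],[0,0,0],-1],[[0,0,0],[0,0,0],-1],[[0,0,0],[0,0,0],-1]]' --newtons 25

```text
time_s: 22.15
tcp_pos: [622.7, -30.4, 176.6]
ee_rot: [-0.059, 2.62, 0.017]
contact_force: [-3.9, 0.1, 5.3]
opening: 25.5
grasp_force: 28.4
```

```bash
python3 - <<'E'
from tgt import *
err()
E
```

```text
film in cradle frame [76.5  0.6  8.4] rot err (tool, units of 4deg) [-0.01 -0.03 -0.04]
t 22.15 tcp [622.7 -30.4 176.6] x [-0.866 -0.039 -0.498] z [ 0.498  0.023 -0.867] F [-3.9  0.1  5.3] open 25.477860525004264 grip 28.411169350147247
[ 1.    0.93 -1.33  2.07  1.6   0.8   0.43]
```

Request:
drive_tool --plan '[[[0,0,0],[0,0,-0.02],-1],[[0,0,0],[0.08,0,0],-1],[[0,0,0],[0.08,0,0],-1],[[0,0,0],[0.08,0,0],-1],[[0,0,0],[0.08,0,0],-1],[[0,0,0],[0,0,0],-1]]'

```text
time_s: 22.75
tcp_pos: [613.5, -30.9, 171.4]
ee_rot: [-0.059, 2.621, 0.017]
contact_force: [1.2, 3.5, -2.0]
opening: 25.2
grasp_force: 27.5
```

```bash
python3 - <<'E'
from tgt import *
err()
E
```

```text
film in cradle frame [66.   0.6  8.5] rot err (tool, units of 4deg) [-0.01 -0.05 -0.04]
t 22.75 tcp [613.5 -30.9 171.4] x [-0.867 -0.039 -0.497] z [ 0.496  0.023 -0.868] F [ 1.2  3.5 -2. ] open 25.157432706165814 grip 27.465050518512726
[ 1.01  0.93 -1.33  2.09  1.62  0.8   0.41]
```

Moving freely. I'll carry on to the stop.

Request:
drive_tool --plan '[[[0,0,0],[0.08,0,0],-1],[[0,0,0],[0.07,0,0],-1],[[0,0,0],[0.04,0,0],-1],[[0,0,0],[0.03,0,0],-1],[[0,0,0],[0,0,0],-1]]'

```text
time_s: 23.25
tcp_pos: [608.2, -31.2, 168.4]
ee_rot: [-0.059, 2.62, 0.017]
contact_force: [2.7, 3.1, -3.2]
opening: 25.6
grasp_force: 27.3
```

```bash
python3 - <<'E'
from tgt import *
err(); print('F cradle',RC.inv().apply(arm.get_state()['contact_force']).round(1))
E
```

```text
film in cradle frame [59.8  0.6  8.6] rot err (tool, units of 4deg) [-0.01 -0.04 -0.04]
t 23.25 tcp [608.2 -31.2 168.4] x [-0.867 -0.039 -0.497] z [ 0.497  0.023 -0.868] F [ 2.7  3.1 -3.2] open 25.631057628761184 grip 27.29040563106537
[ 1.01  0.93 -1.33  2.11  1.63  0.79  0.4 ]
F cradle [ 0.9  3.  -4.2]
```

Request:
drive_tool --plan '[[[0,0,0],[0.05,0,0],-1],[[0,0,0],[0.04,0,0],-1],[[0,0,0],[0,0,0],-1]]'

```text
time_s: 23.55
tcp_pos: [607.9, -31.3, 168.3]
ee_rot: [-0.059, 2.617, 0.018]
contact_force: [9.6, 5.1, -4.5]
opening: 25.0
grasp_force: 26.6
```

```bash
python3 - <<'E'
from tgt import *
err(); print('F cradle',RC.inv().apply(arm.get_state()['contact_force']).round(1))
E
```

```text
film in cradle frame [59.5  0.5  8.7] rot err (tool, units of 4deg) [ 0.    0.01 -0.05]
t 23.55 tcp [607.9 -31.3 168.3] x [-0.865 -0.038 -0.501] z [ 0.5    0.024 -0.866] F [ 9.6  5.1 -4.5] open 25.0364748134828 grip 26.62678062915802
[ 1.01  0.93 -1.33  2.11  1.64  0.79  0.39]
F cradle [ 6.3  4.7 -8.8]
```

Request:
drive_tool --plan '[[[0,0,0],[0,0,0],0.1],[[0,0,0],[0,0,0],0.1],[[0,0,0],[0,0,0],0.1],[[0,0,0],[0,0,-0.4],0.1],[[0,0,0],[0,0,-0.9],0.1],[[0,0,0],[0,0,-0.9],0.1],[[0,0,0],[0,0,-0.9],0.1],[[0,0,0],[0,0,0],0.1],[[0,0,0],[0,0,0],0.1]]'

```text
time_s: 24.45
tcp_pos: [559.6, -34.6, 248.4]
ee_rot: [-0.058, 2.62, 0.013]
contact_force: [0.6, 0.4, 0.5]
opening: 46.7
grasp_force: 0.0
```

```bash
python3 - <<'E'
from tgt import *
err(); w=snap('wrist','w9'); d=snap('side','d4'); s=snap('scene','s4')
def at(w,u,v,z,f):
    a,dd=ray(w,u,v,f); a=RC.inv().apply(a-O); dd=RC.inv().apply(dd); return (a+dd*(z-a[2])/dd[2]).round(1)
# film block gold frame and knob in the side/scene: dark components near cradle
for n,c,(x,y,ww,h) in(('scene',s,(224,220,104,78)),('side',d,(308,210,96,72))):
    for tag,cc in(('before',load('s3' if n=='scene' else 'd3')),('after',c)):
        im=cc['image'][y:y+h,x:x+ww].astype(int); gold=(im[:,:,0]-im[:,:,2]>60)&(im[:,:,0]>110)&(im[:,:,1]<175)
        k=im.max(2)<45; nn,l,stt,ct=cv2.connectedComponentsWithStats(k.astype(np.uint8))
        ys,xs=np.where(gold[:, :int(ww*.7)]); print(n,tag,'gold px',len(xs),(xs.mean()+x).round(1) if len(xs) else 0,(ys.mean()+y).round(1) if len(xs) else 0,[(stt[i][4].item(),(ct[i]+[x,y]).round(1).tolist()) for i in range(1,nn) if stt[i][4]>25])
c=load('s4'); 
for q in (0,5,22): print('expected knob q',q,proj(s,O+RC.apply([80-q,0,30])).round(1),proj(d,O+RC.apply([80-q,0,30])).round(1))
print('expected gold',proj(s,O+RC.apply([0,0,38])).round(1),proj(d,O+RC.apply([0,0,38])).round(1))
E
```

```text
film in cradle frame [ 57.7  -0.5 102.2] rot err (tool, units of 4deg) [-0.06 -0.03 -0.04]
t 24.45 tcp [559.6 -34.6 248.4] x [-0.866 -0.039 -0.498] z [ 0.498  0.02  -0.867] F [0.6 0.4 0.5] open 46.73841195574747 grip 0.0
[ 1.19  0.75 -1.51  2.17  1.37  0.77  0.53]
scene before gold px 98 237.1 286.2 []
scene after gold px 97 237.2 286.8 []
side before gold px 6 343.2 246.5 []
side after gold px 8 341.8 247.6 []
expected knob q 0 [262.7 265.7] [367.8 236.1]
expected knob q 5 [264. 265.] [366.2 236.9]
expected knob q 22 [268.5 262.8] [360.8 239.5]
expected gold [284.  253.1] [341.3 246.7]
```

```bash
python3 - <<'E'
from tgt import *
from m2 import fp
w=load('w9'); im=w['image'].astype(int)
P=lambda *l: fp(w,O+RC.apply(l)).round(1)
print('exp knob top down/up edge q=22',P(65,0,39),P(51,0,39),'base down edge',P(51,0,15),'q=5 base',P(68,0,15),'tongue end',P(27,22,15),P(27,-22,15),'gold exp',P(0,0,38),'tab',P(-54,12,8),P(-54,-12,8))
gold=((im[:,:,0]-im[:,:,2]>60)&(im[:,:,0]>150)).astype(np.uint8); n,l,s,c=cv2.connectedComponentsWithStats(gold); print([(s[i].tolist(),c[i].round(1).tolist()) for i in range(1,n) if 60<s[i][4]<2000])
u=int(P(58,0,39)[0]); col=im[:,u-2:u+3].mean((1,2)).round().astype(int); print(u,[(v,int(col[v])) for v in range(180,420,4)])
E
```

```text
[ 6.03837e+02 -3.10120e+01  4.80000e-02] [[0.3, -0.5], [-1.3, -0.3], [0.1, -0.2], [-0.3, 0.3], [0.4, 2.3], [-0.8, 1.5], [1.8, -1.0], [0.0, -1.0]]
tongue [42.9 22.  15. ] [ 42.5 -21.6  15. ] knob [68.4 12.4 39. ] [ 68.  -12.2  39. ]
floor [-59.   12.2   0. ] [-58.9 -13.7   0. ]
film corner tool [83.3 48.7 76.5]
film corner tool [ 83.  -31.1  76.5]
exp knob top down/up edge q=22 [321.6 262.8] [321.5 241.5] base down edge [321.7 230.8] q=5 base [321.8 254.5] tongue end [354.9 195.9] [288.4 196. ] gold exp [321.3 158. ] tab [339.7  74. ] [303.   74.2]
[([29, 33, 24, 13, 190], [41.2, 37.9]), ([303, 127, 42, 56, 693], [323.3, 154.8]), ([623, 297, 17, 18, 142], [633.5, 307.6]), ([267, 303, 33, 24, 573], [281.5, 316.8]), ([103, 325, 100, 23, 695], [165.4, 333.2])]
321 [(180, 152), (184, 36), (188, 23), (192, 103), (196, 175), (200, 184), (204, 184), (208, 184), (212, 185), (216, 185), (220, 165), (224, 115), (228, 115), (232, 50), (236, 5), (240, 7), (244, 23), (248, 25), (252, 23), (256, 23), (260, 43), (264, 188), (268, 216), (272, 226), (276, 229), (280, 227), (284, 227), (288, 225), (292, 226), (296, 227), (300, 227), (304, 143), (308, 216), (312, 216), (316, 128), (320, 127), (324, 129), (328, 127), (332, 147), (336, 176), (340, 172), (344, 171), (348, 172), (352, 171), (356, 171), (360, 174), (364, 173), (368, 173), (372, 173), (376, 174), (380, 172), (384, 172), (388, 173), (392, 174), (396, 173), (400, 173), (404, 173), (408, 174), (412, 87), (416, 7)]
```

```bash
python3 -c "
from workcell import workorder; print(workorder.hand_in())"
```

```text
the job is handed in; nothing more can be done
None
```

The tabbed film back is seated flat in the cradle pocket with its tab downhill, the clamp is slid down to its stop, and the arm is clear of everything. I handed it in at about 24.6 s of the 48 s; on the way I set the film back down once on clear bench to turn the grip. The hand-in gave no verdict.

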